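Recharge the water softener and set its vent cap

TASK

Tip all four salt tablets from the scoop through the softener's funnel so that they drop into the clear tube, and stand the empty scoop back on the counter, upright. Then screw the knurled vent cap clockwise until it bottoms out, back it off a quarter turn, and finish still gripping the cap there without letting go. Leave everything else on the counter where it is.

Things in the scene. Friction and masses are not known exactly. Their poses are not given: they have to be found in the camera images.
- softener: Water softener: white base plate 130 x 300 x 20 mm, fixed to the counter, level, turned up to 0.4 rad; origin at the centre of its underside, y along its length. Clear salt tube with funnel on its +y end; at the -y end, 170 mm from the tube's axis, a round white resin tank (96 mm across, top 98 mm above the counter) that carries the vent cap.
- funnel_rim (a point): Centre of the mouth of the clear fixed fill funnel, at rim height, 153 mm above the counter. 140 mm across outside (wall 3 mm), it narrows downwards to 56 mm at 108 mm above the counter, where the clear salt tube begins.
- tube_axis (a point): Point on the vertical salt tube's axis at its inner floor, 24 mm above the counter, straight below the funnel's mouth. Tube 56 mm wide inside.
- cap_grip (a point): Point on the vertical axis of the vent cap, 18 mm above its underside (12 mm below its top). A round knurled grey cap, 44 mm across and 30 mm tall, started on a brass threaded neck on the resin tank; its underside is 17 to 20 mm above the tank's top. A low radial rib on top shows how it is turned.
- vent_cap (a joint): Turn of the vent cap on its thread, rad: grows clockwise seen from above (tightening); the cap sinks 6 mm per turn. It bottoms out hard at 4.2; it starts between 1.3 and 2.2; 0 is as loose as it goes. Turning takes about 0.06 N m and it stays where it is left.
- scoop_grip (a point): Grip point of the scoop: centre of the cross-section of its straight handle, 38 mm behind the bowl's back wall, 30 mm above the counter at rest. x points from the handle to the bowl's open front, z up. Handle 16 mm wide (y), 18 mm tall, its rear end 71 mm behind this point.
- scoop: Loose aluminium scoop, about 130 g, lying level, holding the tablets. Origin at the centre of the bowl's underside, 80 mm ahead of the grip point and 30 mm lower, same axes. The bowl is a trough: flat floor 83 mm long (x), 4 mm thick, 64 mm wide inside, 34 mm walls at the back and both sides; its front edge, 41 mm ahead of the origin, is open, without a lip.
- tablet0_center (a point): Centre of salt tablet 1 of 4: a white pillow-shaped disc 25 mm across and 15 mm thick, 13 g, lying flat in the scoop at the start; slides out of its front once tipped past about 0.65 rad.
- tablet1_center (a point): Centre of salt tablet 2 of 4: a white pillow-shaped disc 25 mm across and 15 mm thick, 13 g, lying flat in the scoop at the start; slides out of its front once tipped past about 0.65 rad.
- tablet2_center (a point): Centre of salt tablet 3 of 4: a white pillow-shaped disc 25 mm across and 15 mm thick, 13 g, lying flat in the scoop at the start; slides out of its front once tipped past about 0.65 rad.
- tablet3_center (a point): Centre of salt tablet 4 of 4: a white pillow-shaped disc 25 mm across and 15 mm thick, 13 g, lying flat in the scoop at the start; slides out of its front once tipped past about 0.65 rad.
- kettle: Bystander, leave alone: turquoise kettle, 170 mm across, 220 mm tall with its handle; origin at the centre of its underside.
- bottle: Bystander, leave alone: empty clear plastic bottle with flip cap, 66 mm across, 192 mm tall; origin at the centre of its underside.
- bowl: Bystander, leave alone: stainless mixing bowl, 170 mm across, 70 mm tall; origin at the centre of its underside.
- brush: Bystander, leave alone: silicone bottle brush lying along its x axis, 260 mm long, 44 mm thick; origin at the centre of its underside.
- mug: Bystander, leave alone: white mug, 80 mm across, 95 mm tall; origin at the centre of its underside.
- tub: Bystander, leave alone: closed white tub, 100 mm across, 130 mm tall; origin at the centre of its underside.
- sponge: Bystander, leave alone: washing-up sponge, 90 x 60 x 34 mm; origin at the centre of its underside.
Things that resemble listed ones, but are neither listed nor needed, are in the scene too. Leave any black look-alike of the scoop alone.

How it is judged:
By the outcome, as a careful person would: the job done as asked, in the order asked, and still so for the second after the job is handed in, while the arm keeps its last pose, push and grip.
It also fails if it takes over 64 s, if anything falls off the work surface, if the arm or the gripper's body presses on something with over 40 N, if the wrist force passes 120 N, or if a joint passes its speed limit or range.

ROBOT

A 6-joint arm with a two-finger parallel gripper is mounted at the origin on the work surface. World frame = base frame: x ahead of the robot, y to its left, z up, the work surface at z = 0. Lengths are in mm, angles in rad, forces in N, time in s.
With the tool pointing down it reaches from about 350 to 800 mm from the base axis. Payload 7.3 kg.
Tool frame: the origin (TCP) lies at the very end of the fingers, on their centre line; the grasp point (between the pads) lies manip.tcp_to_grasp behind it (manip.tcp_to_grasp is the distance from the TCP to the grasp point, in mm); z points along the fingers, y is the direction in which the jaws open and shut (so a half turn about z gives the same grasp; the last joint's range is limited). The gripper opens to 85 mm and grips with 20 to 120 N. Pads are 22 mm wide; open, the fingers measure 114 mm over their backs; the gripper's body (76 mm by 85 mm) begins 54 mm behind the grasp point. The pads swing forward as they close: fully open they stand 13 mm farther back than shut.
Start: joints at [1.177, 0.342, 1.524, -0, 1.275, -0.146], TCP at [128.751, 508.987, 231.322] pointing down, gripper open.
Joint ranges: [-2.53, 2.53], [-0.77, 2.02], [0.04, 2.7], [-1, 4.14], [0.28, 2.66], [-3.11, 3.11]. Speed limits (rad/s): [2.57, 2.57, 3.14, 3.14, 3.14, 3.14].

INTERFACE

Orientations are given as a unit quaternion [w, x, y, z].
In Python, from bench import manip, camera, boxes_of, outline_of, tip_of gives the robot as it stands.
- The arm moves only by the tool servo_tool, never from a script. Its argument "moves" is a list of rows, each a list of 3 entries, a list of its own where there are three numbers: the shift along the tool's x, y, z in units of 50 mm (1.0 is 50 mm), then the turn, a rotation vector about the tool's x, y, z in units of 5 degrees (1.0 is 5 degrees), then the opening, from 0 (shut) to 1 (fully open). In form: [[[x, y, z], [rx, ry, rz], jaw], ...]. A call has exactly 10 rows; each row is the pose to reach, as a shift and turn from the pose commanded when the call began, along the tool's axes at that moment; what a row does not reach only later rows make up. A row lasts 1/10 s, in which the tool goes at most 50 mm and 8.59 degrees, less where a joint would pass 70% of its speed; a pose out of reach is approached as far as the arm can. A call with a gripper value outside its range is refused whole. The fingers move at their own pace and stop on an object; "force" is the grip in N (left out, the last holds). Time passes only in rows, so rows that repeat a pose let the fingers close, or fill a call up. It gives the time, the measured TCP pose, the force and the opening at its end, in the units of the state.
- manip.get_obs(): the state, without advancing time (a new reading comes with each control period).
- camera(name): name is "scene" or "side" or "wrist"; returns a dict with "color" (384x512x3 uint8, red, green, blue), "K" (3x3 intrinsics, pixels), "R" (3x3) and "t" (3): a world point X has camera coordinates R X + t. Camera axes: x right, y down, z forward; pixel columns grow to the right and rows downward; lengths in mm; the calibration is good to about 2 mm. A picture is of the moment at which its call begins. There is no depth.
- manip.finish_job(): hands the job in, once; it reports no verdict.
Trained networks look in a picture, given as the dict that the camera call returned (one of the last four; its "shot" number tells which), for a name from the list of things; names that differ only in an ending like _2 or _b are one class to them, and where a whole thing is asked for, a point or a joint stands for the part that bears it (a point fixed in the world has none). Each returns a list of dicts, best first, with "p" (0 to 1); they miss things now and then, are a little off and sometimes report something else, mostly with a low value. They report only what shows in the picture. A call takes as long as a camera call. They do not tell look-alikes from the thing itself.
- boxes_of(picture, label): "location" ([column, row] in pixels, amid what is visible of it).
- outline_of(picture, label): "region" (384x512 bool, what is visible of it) and "location" ([column, row] in pixels, amid what is visible of it).
- tip_of(picture, label): "location" ([column, row] in pixels: a listed point, or the origin of a listed thing).
The state is a dict: "clock": time; "qpos": joint angles; "joint_velocities": joint speeds; "tau": joint torques, N m; "tool_pos": TCP position; "orientation": TCP orientation; "force": force on the tool from outside, world axes, zero at the start; "wrist_torque": the same for the moment, N m; "gripper_width": opening from 0.0 (shut) to 1.0 (fully open).
Only numpy, scipy, OpenCV 4.12 (cv2) and the standard library are available. Lean on these libraries where they do the work, as an engineer would, in place of code of your own. Each camera call takes 0.05 s, during which the arm holds its last target.

## Working session

There is one attempt and no reset: what is moved stays moved. The work goes in short steps, Python scripts to look and compute and a tool call to move; the robot and the scene stay as the last step left them, time stands still between calls to the robot, and variables do not carry over. Pictures are saved under pics/ and viewed, and the job is handed in when it is done.

Besides the shell and the picture viewer there is one more tool, called after "Request:" by a JSON object that holds its "api" and its "payload". servo_tool: Moves the arm, as the interface text tells. Its arguments: {"type":"object","properties":{"moves":{"type":"array","items":{"type":"array"}},"force":{"type":"number"}},"required":["moves"]}

```bash
ls -la; mkdir -p pics
cat > look.py <<'E'
import sys,cv2
from bench import camera
def snap(name,fn):
    p=camera(name); cv2.imwrite('pics/'+fn,cv2.cvtColor(p['color'],cv2.COLOR_RGB2BGR)); return p
E
python3 - <<'E'
from look import *
from bench import manip
print(manip.tcp_to_grasp, manip.get_obs())
for n in ['scene','side','wrist']:
    p=snap(n,n+'0.png'); print(n,p['K'].tolist(),p['R'].round(3).tolist(),p['t'].round(1).tolist())
E
```

```text
total 12
drwxr-xr-x  3 agent agent 4096 Dec  6 04:29 .
drwxr-xr-x 23 root  root  4096 Dec  6 04:29 ..
drwxr-xr-x  2 agent agent 4096 Dec  6 04:29 pics
18.700000000000003 {'clock': 0.0, 'qpos': array([ 1.17701112e+00,  3.42740771e-01,  1.52501239e+00,  1.44973118e-05,
        1.27541890e+00, -1.45994733e-01]), 'joint_velocities': array([ 0.00073559,  0.00026424, -0.00126752, -0.00236733, -0.00067329,
        0.0019635 ]), 'tau': array([-3.89114916e-06, -4.33681118e+01, -2.46008259e+01, -6.40619146e-05,
        7.92388018e-03, -1.72041598e-05]), 'tool_pos': array([128.57765345, 508.59496308, 230.61821653]), 'orientation': array([-2.17237192e-04,  1.23580573e-01,  9.92334227e-01, -7.59268249e-04]), 'force': array([-0.23084977,  0.31602365, -0.68181867]), 'wrist_torque': array([-0.02853172, -0.00245105, -0.00466984]), 'gripper_width': 0.9994857139175003}
scene [[347.5614827861167, 0.0, 255.32533373605315], [0.0, 347.5614827861167, 193.26555672277848], [0.0, 0.0, 1.0]] [[0.667, 0.745, -0.017], [0.472, -0.44, -0.764], [-0.577, 0.501, -0.645]] [-342.6, -174.5, 1368.6]
side [[460.8011831952397, 0.0, 251.90958616386732], [0.0, 460.8011831952397, 186.27161093637858], [0.0, 0.0, 1.0]] [[-0.816, -0.578, -0.004], [-0.437, 0.623, -0.649], [0.378, -0.528, -0.761]] [430.2, 349.9, 1523.9]
wrist [[334.4551723191421, 0.0, 254.58381474705794], [0.0, 334.4551723191421, 192.55521044515828], [0.0, 0.0, 1.0]] [[0.245, 0.969, -0.001], [0.927, -0.234, 0.292], [0.282, -0.072, -0.957]] [-524.7, -37.8, 379.3]
```

View pics/scene0.png

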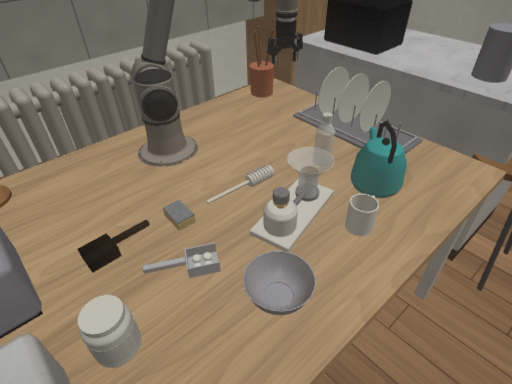

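View pics/side0.png

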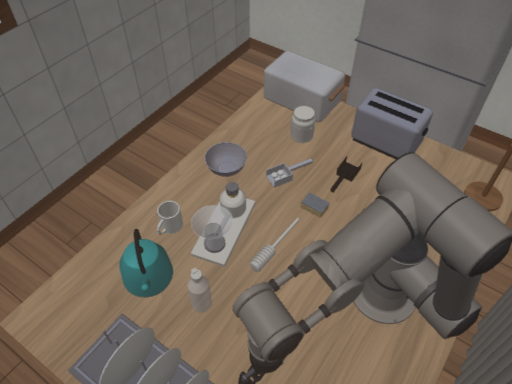

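View pics/wrist0.png

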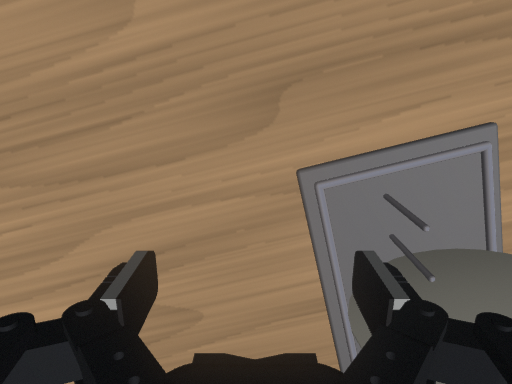

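The scene picture shows the silver scoop with its tablets at (200,261), with the handle end at (148,267). The black look-alike is at (100,250) and must be left alone. The softener's funnel is at (310,160) and the cap at (281,196). In the side picture the scoop is at (280,175), the funnel at (212,225) and the cap at (233,189).

```bash
cat > geo.py <<'E'
import numpy as np
def proj(p,X):
    c=p['R']@np.asarray(X,float)+p['t']; u=p['K']@c; return u[:2]/u[2]
def ray(p,uv):
    d=p['R'].T@np.linalg.inv(p['K'])@np.array([uv[0],uv[1],1.]); return -p['R'].T@p['t'],d/np.linalg.norm(d)
def atz(p,uv,z):
    o,d=ray(p,uv); return o+d*(z-o[2])/d[2]
def tri(obs):
    A=np.zeros((3,3));b=np.zeros(3)
    for p,uv in obs:
        o,d=ray(p,uv);M=np.eye(3)-np.outer(d,d);A+=M;b+=M@o
    X=np.linalg.solve(A,b); return X,[np.linalg.norm(proj(p,X)-uv).round(1) for p,uv in obs]
E
python3 - <<'E'
from look import *
from geo import *
from bench import *
s=camera('scene');d=camera('side')
Z=dict(funnel_rim=153,tube_axis=24,cap_grip=133,scoop_grip=30,scoop=0,softener=0,tablet0_center=11,kettle=0,bottle=0,bowl=0,brush=0,mug=0,tub=0,sponge=0)
for n,z in Z.items():
    print(n)
    for nm,p in(('sc',s),('sd',d)):
        for r in tip_of(p,n)[:5]:
            print('  ',nm,round(r['p'],2),np.round(r['location'],1),atz(p,r['location'],z).round(1))
# enlarged crops
def crop(p,c,fn,w=50,k=7):
    im=p['color'][c[1]-w:c[1]+w,c[0]-w:c[0]+w,::-1]; cv2.imwrite('pics/'+fn,cv2.resize(im,None,fx=500/(2*w),fy=500/(2*w),interpolation=cv2.INTER_CUBIC))
crop(s,(190,262),'c1.png'); crop(d,(285,172),'c2.png')
crop(s,(295,195),'c3.png'); crop(d,(222,215),'c4.png')
E
python3 -c "
import cv2,numpy as np
i=[cv2.resize(cv2.imread(f'pics/c{k}.png'),(300,300)) for k in (1,2,3,4)]
cv2.imwrite('pics/cc.png',np.vstack([np.hstack(i[:2]),np.hstack(i[2:])]))"
```

```text
funnel_rim
   sc 0.95 [308.5 157.5] [556.9 178.2 153. ]
   sc 0.59 [204.4 265.1] [ 674.3 -285.2  153. ]
   sd 0.78 [211.6 220.1] [566.  175.4 153. ]
   sd 0.63 [233.7 188.1] [589.3  21.8 153. ]
   sd 0.61 [295.6 166.3] [ 466.6 -192.   153. ]
tube_axis
   sc 0.91 [306.5 191.8] [563.4 177.   24. ]
   sc 0.56 [168.9 261.7] [ 509.2 -298.9   24. ]
   sd 0.75 [212.2 242.4] [570.1 181.5  24. ]
cap_grip
   sc 0.78 [281.1 196.4] [611.1   9.1 133. ]
   sc 0.7 [199.7 264.8] [ 652.2 -284.8  133. ]
   sc 0.18 [320.4 163.1] [582.9 205.  133. ]
   sd 0.53 [232.8 188.1] [602.6  10.5 133. ]
scoop_grip
   sc 0.84 [169.8 259.9] [ 510.5 -295.8   30. ]
   sc 0.78 [123.9 236.7] [ 351.5 -347.5   30. ]
   sd 0.97 [297.9 166.1] [ 513.1 -300.5   30. ]
   sd 0.59 [342.2 179.7] [ 333.  -338.1   30. ]
scoop
   sc 0.72 [200.6 267.4] [ 563.5 -239.6    0. ]
   sc 0.7 [101.8 253.3] [ 336.7 -414.6   -0. ]
   sd 0.73 [281.  172.3] [ 564.1 -256.8    0. ]
   sd 0.72 [278.8 176.6] [ 558.6 -232.1    0. ]
   sd 0.58 [347.3 174.7] [ 337.8 -399.7    0. ]
   sd 0.52 [210.9 218.4] [652.   89.1   0. ]
softener
   sc 0.72 [294.1
[... 402 characters left out ...]
49.3 375.6   0. ]
bowl
   sc 0.68 [280.6 295.9] [ 768.4 -144.5    0. ]
   sd 0.95 [226.3 170.4] [ 752.4 -137.3    0. ]
   sd 0.16 [298.  165.9] [ 526.3 -326.8    0. ]
brush
   sc 0.95 [240.2 186.8] [374.8  55.5   0. ]
   sc 0.16 [275.2 293.6] [ 754.8 -149.7    0. ]
   sd 0.83 [273.7 247.9] [388.1  62.4   0. ]
mug
   sc 0.64 [358.4 224.7] [752.4 198.2   0. ]
   sd 0.87 [170.  227.4] [749.5 208.   -0. ]
   sd 0.71 [295.5 165.6] [ 535.6 -322.3    0. ]
tub
   sc 0.69 [114.  346.4] [ 611.8 -504.1    0. ]
   sd 0.78 [301.8 135.4] [ 608.1 -491.6    0. ]
sponge
   sc 0.62 [181.1 218.4] [ 368.8 -176.2    0. ]
   sd 0.75 [317.9 208.2] [ 349.1 -182.8    0. ]
   sd 0.33 [215.4 242.7] [571.2 164.4   0. ]
```

View pics/cc.png

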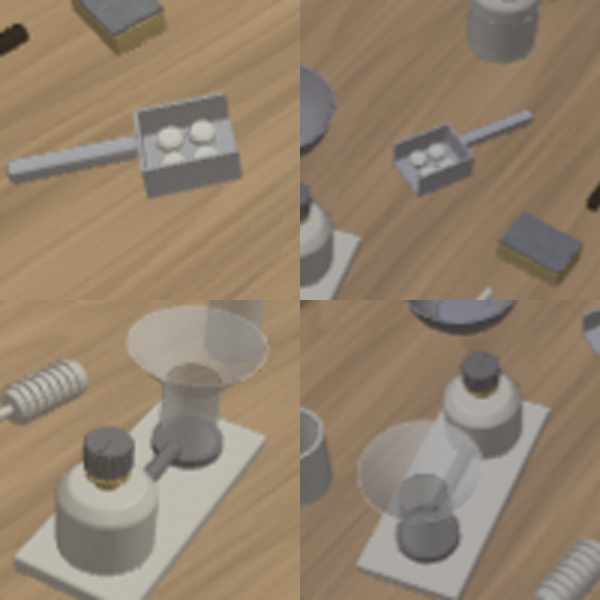

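The enlarged crops confirm it: the silver scoop holding four white tablets is the target, and the black one stays put. The measurements agree between cameras: scoop grip near (512,-298), bowl near (561,-238), funnel axis near (567,179), cap near (607,10). I'll write helpers and move to hover above the scoop.

```bash
cat > plan.py <<'E'
import numpy as np,json,os
from scipy.spatial.transform import Rotation as Ro
F='cmd.json'
def down(yawx):  # tool z down, tool x at azimuth yawx
    c,s=np.cos(yawx),np.sin(yawx); return Ro.from_matrix(np.array([[c,s,0],[s,-c,0],[0,0,-1]]))
def load():
    d=json.load(open(F)); return np.array(d['p']),Ro.from_quat(d['q'])
def save(p,r): json.dump(dict(p=list(map(float,p)),q=list(map(float,r.as_quat()))),open(F,'w'))
def row(p,r):
    p0,r0=load(); return (r0.inv().apply(np.asarray(p)-p0)/50).round(2).tolist(),(np.degrees((r0.inv()*r).as_rotvec())/5).round(2).tolist()
def applied(sh,rv):
    p0,r0=load(); p=p0+r0.apply(np.array(sh)*50.); r=r0*Ro.from_rotvec(np.radians(np.array(rv)*5.)); save(p,r); return p,r
def obs():
    from bench import manip
    o=manip.get_obs(); p0,r0=load(); q=o['orientation']; r=Ro.from_quat([q[1],q[2],q[3],q[0]])
    print('t',round(o['clock'],2),'q',o['qpos'].round(3),'p',o['tool_pos'].round(1),'cmd',p0.round(1),'dang',np.degrees((r0.inv()*r).as_rotvec()).round(2),'F',o['force'].round(1),'T',o['wrist_torque'].round(2),'w',round(o['gripper_width'],3)); 
    with open('log.jsonl','a') as f: f.write(json.dumps(dict(q=o['qpos'].tolist(),p=o['tool_pos'].tolist(),o=list(q)))+'\n')
    return o,r
E
python3 - <<'E'
from plan import *
save([128.751,508.987,231.322],down(2*np.arctan2(.992334,.12358)))
obs()
from bench import camera
p=camera('wrist'); c=-p['R'].T@p['t']; p0,r0=load(); print('cam in tool',r0.inv().apply(c-p0))
print(row([420,120,320],down(1.9)))
E
```

```text
t 1.65 q [ 1.177  0.342  1.524  0.     1.275 -0.146] p [128.8 509.  231.3] cmd [128.8 509.  231.3] dang [-0.  0.  0.] F [ 0.4  0.5 -0.6] T [-0.04  0.07 -0.02] w 0.998
cam in tool [ 7.44034547e+01  1.10263640e-01 -1.42790693e+02]
([-7.56, -6.11, -1.77], [0.0, 0.0, 11.39])
```

Request:
{"api": "servo_tool", "payload": {"moves": [[[-7.56, -6.11, -1.77], [0, 0, 11.4], 1], [[-7.56, -6.11, -1.77], [0, 0, 11.4], 1], [[-7.56, -6.11, -1.77], [0, 0, 11.4], 1], [[-7.56, -6.11, -1.77], [0, 0, 11.4], 1], [[-7.56, -6.11, -1.77], [0, 0, 11.4], 1], [[-7.56, -6.11, -1.77], [0, 0, 11.4], 1], [[-7.56, -6.11, -1.77], [0, 0, 11.4], 1], [[-7.56, -6.11, -1.77], [0, 0, 11.4], 1], [[-7.56, -6.11, -1.77], [0, 0, 11.4], 1], [[-7.56, -6.11, -1.77], [0, 0, 11.4], 1]], "force": 80}}

```text
clock: 2.7
tool_pos: [421.3, 117.9, 320.5]
orientation: [0.0, 0.582, 0.813, 0.0]
force: [0.5, 0.8, 0.1]
gripper_width: 0.999
```

Run:
```python
from plan import *
applied([-7.56,-6.11,-1.77],[0,0,11.4]); obs()
print(row([510,-290,200],down(0.86)))
```

```text
t 2.7 q [ 0.097  0.117  1.574  0.     1.45  -0.23 ] p [421.3 117.9 320.5] cmd [420.3 120.1 319.8] dang [-0.06 -0.01  0.05] F [0.5 0.8 0.1] T [ 0.03 -0.01 -0.02] w 0.999
([-8.34, -0.94, 2.4], [0.0, 0.0, 11.91])
```

Request:
{"api": "servo_tool", "payload": {"moves": [[[-8.34, -0.94, 2.4], [0, 0, 11.9], 1], [[-8.34, -0.94, 2.4], [0, 0, 11.9], 1], [[-8.34, -0.94, 2.4], [0, 0, 11.9], 1], [[-8.34, -0.94, 2.4], [0, 0, 11.9], 1], [[-8.34, -0.94, 2.4], [0, 0, 11.9], 1], [[-8.34, -0.94, 2.4], [0, 0, 11.9], 1], [[-8.34, -0.94, 2.4], [0, 0, 11.9], 1], [[-8.34, -0.94, 2.4], [0, 0, 11.9], 1], [[-8.34, -0.94, 2.4], [0, 0, 11.9], 1], [[-8.34, -0.94, 2.4], [0, 0, 11.9], 1]]}}

```text
clock: 3.7
tool_pos: [509.6, -293.7, 197.3]
orientation: [-0.001, 0.91, 0.415, -0.001]
force: [1.4, 0.6, 0.2]
gripper_width: 1.002
```

Run:
```python
from plan import *
from geo import *
from look import *
from bench import *
applied([-8.34,-0.94,2.4],[0,0,11.9]); obs()
p=snap('wrist','w1.png')
for n,z in (('scoop_grip',30),('scoop',0),('tablet0_center',11.5)):
    for r in tip_of(p,n)[:5]: print(n,round(r['p'],2),r['location'],atz(p,r['location'],z).round(1))
o=outline_of(p,'scoop')
if o:
    m=o[0]['region'].astype('uint8'); im=p['color'][:,:,::-1].copy(); c,_=cv2.findContours(m,0,2); cv2.drawContours(im,c,-1,(0,0,255),1); cv2.imwrite('pics/w1o.png',im)
```

```text
t 3.7 q [-6.530e-01  4.860e-01  1.394e+00 -1.000e-03  1.264e+00  6.200e-02] p [ 509.6 -293.7  197.3] cmd [ 510.2 -289.8  199.8] dang [ 0.13 -0.05  0.24] F [1.4 0.6 0.2] T [-0.04 -0.04  0.03] w 1.002
scoop_grip 0.88 [168.3, 298.6] [ 348.4 -337.7   30. ]
scoop_grip 0.68 [266.6, 168.2] [ 520.6 -297.7   30. ]
scoop 0.94 [249.9, 79.0] [ 561.7 -226.     0. ]
scoop 0.88 [218.2, 328.4] [ 344.1 -416.5    0. ]
tablet0_center 0.79 [267.7, 94.2] [ 565.3 -247.6   11.5]
```

View pics/w1o.png

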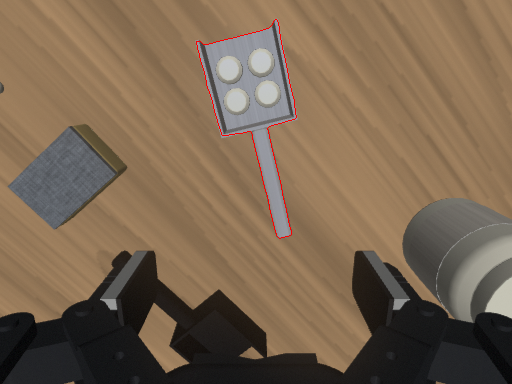

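```bash
cat > scoopfit.py <<'E'
from geo import *
import cv2
from scipy.optimize import minimize
def silh(p,X,shape=(384,512)):
    """X: x,y,yaw of the grip point at rest -> mask"""
    c,s=np.cos(X[2]),np.sin(X[2]);m=np.zeros(shape,np.uint8)
    def box(x0,x1,y0,y1,z0,z1):
        P=[(X[0]+c*a-s*b,X[1]+s*a+c*b,z) for a in(x0,x1) for b in(y0,y1) for z in(z0,z1)]
        u=np.array([proj(p,q) for q in P]); h=cv2.convexHull((u*16).astype(np.int32)); cv2.fillConvexPoly(m,h,1,shift=4)
    box(-71,39,-8,8,21,39); box(38,121,-35,35,0,4)
    box(38,41,-35,35,0,36); box(38,121,-35,-32,0,36); box(38,121,32,35,0,36)
    return m
def fit(pm,x0):
    from scipy.ndimage import distance_transform_edt as D
    def f(v):
        e=0
        for p,m in pm:
            s=silh(p,[v[0],v[1],v[2]/100]); e+=1-(s&m).sum()/max(1,(s|m).sum())
        return e/len(pm)
    best=minimize(f,[x0[0],x0[1],x0[2]*100],method='Nelder-Mead',options=dict(initial_simplex=np.array([x0[0],x0[1],x0[2]*100])+np.array([[0,0,0],[12,0,0],[0,12,0],[0,0,10.]]),maxiter=300))
    return best.x[0],best.x[1],best.x[2]/100,best.fun
E
python3 - <<'E'
from scoopfit import *
from bench import *
from plan import *
w=camera('wrist'); s=camera('scene')
def pick(p,ref):
    L=outline_of(p,'scoop'); L.sort(key=lambda r:np.linalg.norm(np.array(r['location'])-proj(p,ref))); return L[0]['region'].astype(np.uint8)
mw=pick(w,[555,-245,10]); ms=pick(s,[555,-245,10])
for n,pm in (('w',[(w,mw)]),('s',[(s,ms)]),('b',[(w,mw),(s,ms)])):
    r=fit(pm,[513,-297,0.85]); print(n,np.round(r,3))
E
```

```text
w [ 5.22147e+02 -2.98070e+02  1.09300e+00  2.74000e-01]
s [ 5.21902e+02 -3.00128e+02  1.10200e+00  1.74000e-01]
b [ 5.22167e+02 -2.98846e+02  1.09500e+00  2.32000e-01]
```

Run:
```python
from scoopfit import *
from bench import *
w=camera('wrist')
im=w['color'][:,:,::-1].copy(); m=silh(w,[522,-298.5,1.095]); c,_=cv2.findContours(m,1,2); cv2.drawContours(im,c,-1,(0,0,255),1)
cv2.imwrite('pics/w2.png',cv2.resize(im[0:260,130:390],(780,600)))
L=outline_of(w,'scoop')[0]['region'];print(L.sum(),m.sum())
```

```text
4800 9721
```

View pics/w2.png

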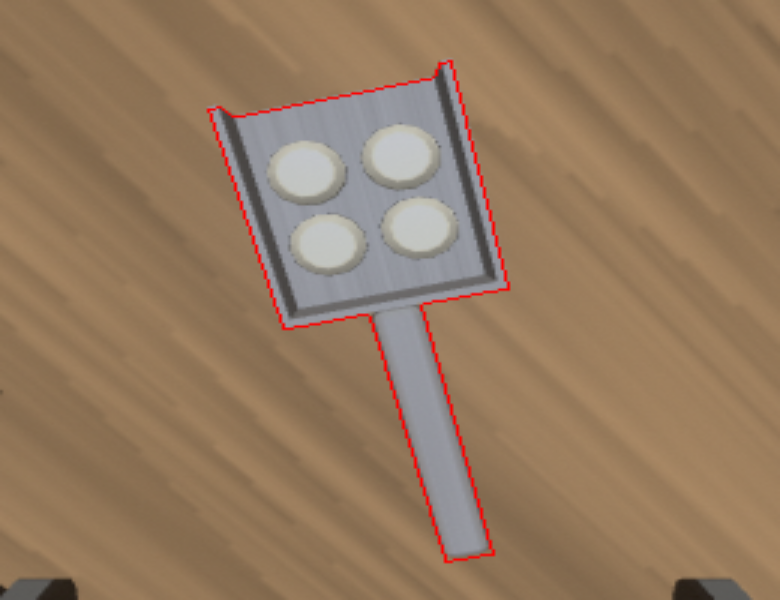

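The fitted outline overlays the silver scoop exactly: bowl in the upper centre, handle end near (468,555) in the crop. That puts the grip at (522,-298.5) with yaw 1.095.

Run:
```python
from plan import *
print(row([522,-298.5,100],down(1.095)),row([522,-298.5,11.5],down(1.095)))
```

```text
([0.02, 0.29, 2.0], [0.0, 0.0, -2.69]) ([0.02, 0.29, 3.77], [0.0, 0.0, -2.69])
```

Request:
{"api": "servo_tool", "payload": {"moves": [[[0.02, 0.29, 0.8], [0, 0, -1.5], 1], [[0.02, 0.29, 1.4], [0, 0, -2.69], 1], [[0.02, 0.29, 2.0], [0, 0, -2.69], 1], [[0.02, 0.29, 2.5], [0, 0, -2.69], 1], [[0.02, 0.29, 3.0], [0, 0, -2.69], 1], [[0.02, 0.29, 3.4], [0, 0, -2.69], 1], [[0.02, 0.29, 3.65], [0, 0, -2.69], 1], [[0.02, 0.29, 3.77], [0, 0, -2.69], 1], [[0.02, 0.29, 3.77], [0, 0, -2.69], 1], [[0.02, 0.29, 3.77], [0, 0, -2.69], 0.5]]}}

```text
clock: 5.25
tool_pos: [522.4, -298.9, 12.2]
orientation: [0.001, 0.854, 0.521, 0.0]
force: [0.5, -0.3, -0.0]
gripper_width: 0.861
```

Run:
```python
from plan import *
from look import *
applied([0.02,0.29,3.77],[0,0,-2.69]); obs(); snap('wrist','w3.png')
```

```text
t 5.25 q [-0.647  0.72   1.542  0.     0.878 -0.172] p [ 522.4 -298.9   12.2] cmd [ 521.8 -298.5   11.3] dang [-0.09 -0.01 -0.  ] F [ 0.5 -0.3 -0. ] T [-0.02 -0.05 -0.05] w 0.861
```

View pics/w3.png

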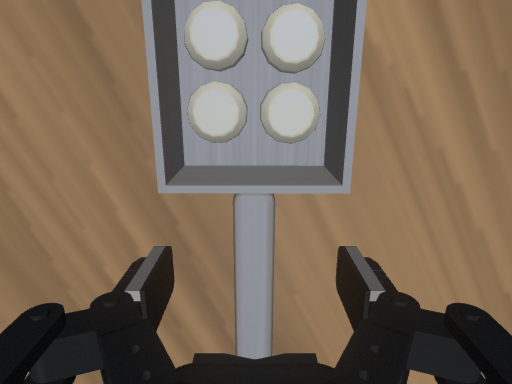

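The handle runs straight between the open pads at column 254, with four tablets in the bowl. Closing.

Request:
{"api": "servo_tool", "payload": {"moves": [[[0, 0, 0], [0, 0, 0], 0], [[0, 0, 0], [0, 0, 0], 0], [[0, 0, 0], [0, 0, 0], 0], [[0, 0, 0], [0, 0, 0], 0], [[0, 0, 0], [0, 0, 0], 0], [[0, 0, 0], [0, 0, 0], 0], [[0, 0, 0], [0, 0, 0], 0], [[0, 0, 0], [0, 0, 0], 0], [[0, 0, -0.2], [0, 0, 0], 0], [[0, 0, -0.4], [0, 0, 0], 0]], "force": 80}}

```text
clock: 6.3
tool_pos: [521.4, -298.1, 31.2]
orientation: [-0.001, 0.854, 0.521, -0.0]
force: [0.2, -0.7, -2.0]
gripper_width: 0.175
```

Run:
```python
from plan import *
from look import *
applied([0,0,-.4],[0,0,0]); obs(); snap('wrist','w4.png')
```

```text
t 6.3 q [-0.647  0.693  1.532  0.     0.919 -0.172] p [ 521.4 -298.1   31.2] cmd [ 521.8 -298.5   31.3] dang [ 0.09  0.02 -0.  ] F [ 0.2 -0.7 -2. ] T [-0.08  0.06 -0.05] w 0.175
```

View pics/w4.png

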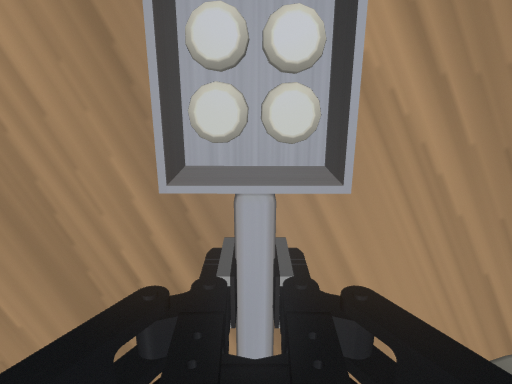

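```bash
cat log.jsonl | wc -l
python3 - <<'E'
import json,numpy as np
from scipy.optimize import least_squares
D=[json.loads(l) for l in open('log.jsonl')]
A=[];b=[]
for d in D:
    q=d['q'];p=d['p'];rho=np.sqrt(p[0]**2+p[1]**2-76.7**2)
    s2,c2,s3,c3=np.sin(q[1]),np.cos(q[1]),np.sin(q[1]+q[2]),np.cos(q[1]+q[2])
    A.append([s2,s3,0]);b.append(rho)
    A.append([c2,c3,1]);b.append(p[2])
x,r,_,_=np.linalg.lstsq(np.array(A),np.array(b),rcond=None);print(x.round(1),(np.array(A)@x-b).round(1))
E
```

```text
5
[461.6 381.2 -92.8] [ 0.1 -0.2  1.6 -0.5 -4.4  2.2  1.  -0.9  1.6 -0.6]
```

Run:
```python
from plan import *
p0,_=load()
pts=[([522,-298,60],1.095),([520,-290,100],1.06),([516,-270,140],1.02),([512,-245,175],.97),([506,-218,200],.92),([500,-190,211],.86),([493,-160,216],.80),([486,-128,218],.74),([479,-100,218],.69),([474,-80,218],.65)]
for p,y in pts: print(row(p,down(y)))
```

```text
([0.01, -0.0, -0.57], [0.0, 0.0, 0.0])
([0.13, -0.11, -1.37], [0.0, 0.0, 0.4])
([0.45, -0.36, -2.17], [0.0, 0.0, 0.86])
([0.86, -0.66, -2.87], [0.0, 0.0, 1.44])
([1.29, -1.02, -3.37], [0.0, 0.0, 2.01])
([1.73, -1.38, -3.59], [0.0, 0.0, 2.7])
([2.2, -1.78, -3.69], [0.0, 0.0, 3.38])
([2.7, -2.2, -3.73], [0.0, 0.0, 4.07])
([3.14, -2.58, -3.73], [0.0, 0.0, 4.64])
([3.45, -2.85, -3.73], [0.0, 0.0, 5.1])
```

Request:
{"api": "servo_tool", "payload": {"moves": [[[0, 0, -0.57], [0, 0, 0], 0], [[0.13, -0.11, -1.37], [0, 0, 0.4], 0], [[0.45, -0.36, -2.17], [0, 0, 0.86], 0], [[0.86, -0.66, -2.87], [0, 0, 1.44], 0], [[1.29, -1.02, -3.37], [0, 0, 2.0], 0], [[1.73, -1.38, -3.59], [0, 0, 2.7], 0], [[2.2, -1.78, -3.69], [0, 0, 3.38], 0], [[2.7, -2.2, -3.73], [0, 0, 4.07], 0], [[3.14, -2.58, -3.73], [0, 0, 4.64], 0], [[3.45, -2.85, -3.73], [0, 0, 5.1], 0]]}}

```text
clock: 7.35
tool_pos: [473.3, -78.1, 218.3]
orientation: [-0.0, 0.948, 0.319, 0.0]
force: [0.1, -0.8, -2.4]
gripper_width: 0.171
```

Run:
```python
from plan import *
applied([3.45,-2.85,-3.73],[0,0,5.1]); obs()
pts=[([469,-58,218],.61),([463,-34,218],.56),([456,-8,218],.51),([448,20,218],.46),([440,48,218],.41),([432,76,218],.36),([425,102,216],.32),([419,120,213],.30),([415,132,211],.3)]
for p,y in pts: print(row(p,down(y)))
```

```text
t 7.35 q [-0.324  0.271  1.665  0.     1.206  0.598] p [473.3 -78.1 218.3] cmd [474.1 -79.9 217.8] dang [0.   0.02 0.06] F [ 0.1 -0.8 -2.4] T [-0.04  0.11 -0.02] w 0.171
([0.18, -0.41, -0.0], [0.0, 0.0, 0.46])
([0.38, -0.87, -0.0], [0.0, 0.0, 1.03])
([0.58, -1.36, -0.0], [0.0, 0.0, 1.61])
([0.79, -1.91, -0.0], [0.0, 0.0, 2.18])
([1.01, -2.45, -0.0], [0.0, 0.0, 2.75])
([1.22, -2.99, -0.0], [0.0, 0.0, 3.33])
([1.42, -3.49, 0.04], [0.0, 0.0, 3.78])
([1.54, -3.85, 0.1], [0.0, 0.0, 4.01])
([1.62, -4.09, 0.14], [0.0, 0.0, 4.01])
```

Request:
{"api": "servo_tool", "payload": {"moves": [[[0.18, -0.41, 0], [0, 0, 0.46], 0], [[0.38, -0.87, 0], [0, 0, 1.0], 0], [[0.58, -1.36, 0], [0, 0, 1.6], 0], [[0.79, -1.91, 0], [0, 0, 2.18], 0], [[1.01, -2.45, 0], [0, 0, 2.75], 0], [[1.22, -2.99, 0], [0, 0, 3.33], 0], [[1.42, -3.49, 0.04], [0, 0, 3.78], 0], [[1.54, -3.85, 0.1], [0, 0, 4.0], 0], [[1.62, -4.09, 0.14], [0, 0, 4.0], 0], [[1.62, -4.09, 0.14], [0, 0, 4.0], 0]]}}

```text
clock: 8.35
tool_pos: [414.1, 132.8, 210.8]
orientation: [-0.0, 0.989, 0.151, -0.0]
force: [1.0, -0.9, -2.5]
gripper_width: 0.177
```

Run:
```python
from plan import *
from look import *
applied([1.62,-4.09,.14],[0,0,4.0]); obs()
import numpy as np,cv2
a=snap('wrist','w5.png')['color'];b=snap('scene','s5.png')['color']
cv2.imwrite('pics/m5.png',np.vstack([cv2.resize(a,(400,300)),cv2.resize(b[80:320,150:470],(400,300))])[:,:,::-1])
```

```text
t 8.35 q [0.134 0.197 1.787 0.    1.158 1.401] p [414.1 132.8 210.8] cmd [414.8 131.9 210.8] dang [ 0.02 -0.02 -0.14] F [ 1.  -0.9 -2.5] T [-0.08  0.01  0.02] w 0.177
```

View pics/m5.png

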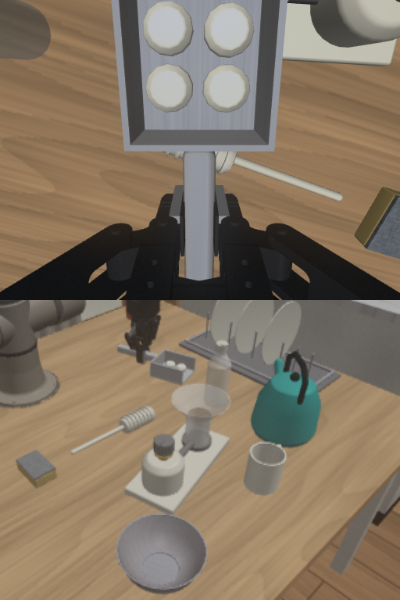

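```bash
cat > pour.py <<'E'
from plan import *
PSI=.30; C=np.array([564,178.]); u=np.array([np.cos(PSI),np.sin(PSI),0]); 
def pose(th,lipd=-32,lipz=164):
    R=down(PSI)*Ro.from_rotvec([0,-th,0])
    lip=np.array([C[0],C[1],0])+u*lipd+[0,0,lipz]
    # grip->lip in tool axes: x 121, z +26 (tool z = scoop -z)
    grip=lip-R.apply([121,0,26]); return grip+R.apply([0,0,18.7]),R
E
python3 - <<'E'
from pour import *
for th,z in ((.0,195),(.08,182),(.18,172),(.28,168),(.38,164),(.46,164),(.52,164),(.56,164)): p,R=pose(th,-32,z); print(p.round(),row(p,R))
E
```

```text
[418. 133. 202.] ([0.06, 0.0, 0.17], [0.0, 0.0, 0.01])
[419. 133. 199.] ([0.08, 0.0, 0.24], [0.0, -0.92, 0.01])
[421. 134. 201.] ([0.13, 0.0, 0.2], [0.0, -2.06, 0.01])
[424. 135. 208.] ([0.2, 0.0, 0.05], [0.0, -3.21, 0.01])
[429. 136. 216.] ([0.29, 0.0, -0.1], [0.0, -4.35, 0.01])
[433. 137. 224.] ([0.38, 0.0, -0.27], [0.0, -5.27, 0.01])
[437. 139. 230.] ([0.46, 0.0, -0.39], [0.0, -5.96, 0.01])
[439. 139. 234.] ([0.51, 0.0, -0.47], [0.0, -6.42, 0.01])
```

Request:
{"api": "servo_tool", "payload": {"moves": [[[0.06, 0, 0.17], [0, 0, 0], 0], [[0.08, 0, 0.24], [0, -0.92, 0], 0], [[0.13, 0, 0.2], [0, -2.06, 0], 0], [[0.2, 0, 0.05], [0, -3.21, 0], 0], [[0.29, 0, -0.1], [0, -4.35, 0], 0], [[0.38, 0, -0.27], [0, -5.27, 0], 0], [[0.46, 0, -0.39], [0, -5.96, 0], 0], [[0.51, 0, -0.47], [0, -6.42, 0], 0], [[0.51, 0, -0.47], [0, -6.42, 0], 0], [[0.51, 0, -0.47], [0, -6.42, 0], 0]]}}

```text
clock: 9.45
tool_pos: [439.5, 139.0, 233.4]
orientation: [0.041, 0.95, 0.144, -0.273]
force: [-0.1, -0.4, -1.8]
gripper_width: 0.17
```

Run:
```python
from pour import *
from look import *
applied([.51,0,-.47],[0,-6.42,0]); obs()
import numpy as np,cv2
a=snap('wrist','w6.png')['color'];b=snap('scene','s6.png')['color'];c=snap('side','d6.png')['color']
cv2.imwrite('pics/m6.png',np.vstack([np.hstack([cv2.resize(a,(400,300)),cv2.resize(b[90:240,220:420],(400,300))]),np.hstack([cv2.resize(c[150:300,130:330],(400,300)),np.zeros((300,400,3),np.uint8)])])[:,:,::-1])
for th in (.62,.68,.74,.80,.86,.92,.98,1.04,1.1,1.15): p,R=pose(th,-32,164); print(p.round(),row(p,R))
```

```text
t 9.45 q [ 0.182  0.566  1.289 -0.065  1.843  1.453] p [439.5 139.  233.4] cmd [439.2 139.5 234.3] dang [0.04 0.01 0.03] F [-0.1 -0.4 -1.8] T [ 0.1  -0.3  -0.03] w 0.17
[443. 141. 240.] ([0.01, 0.0, -0.15], [0.01, -0.68, 0.01])
[448. 142. 246.] ([0.03, 0.0, -0.29], [0.01, -1.37, 0.01])
[453. 144. 251.] ([0.06, 0.0, -0.43], [0.01, -2.06, 0.01])
[458. 145. 256.] ([0.1, 0.0, -0.57], [0.01, -2.75, 0.01])
[463. 147. 260.] ([0.15, 0.0, -0.71], [0.01, -3.43, 0.01])
[469. 149. 265.] ([0.21, 0.0, -0.85], [0.01, -4.12, 0.01])
[475. 150. 269.] ([0.27, 0.0, -0.98], [0.01, -4.81, 0.01])
[481. 152. 272.] ([0.34, 0.0, -1.1], [0.01, -5.5, 0.01])
[487. 154. 275.] ([0.42, 0.0, -1.23], [0.01, -6.19, 0.01])
[493. 156. 277.] ([0.49, 0.0, -1.32], [0.01, -6.76, 0.01])
```

View pics/m6.png

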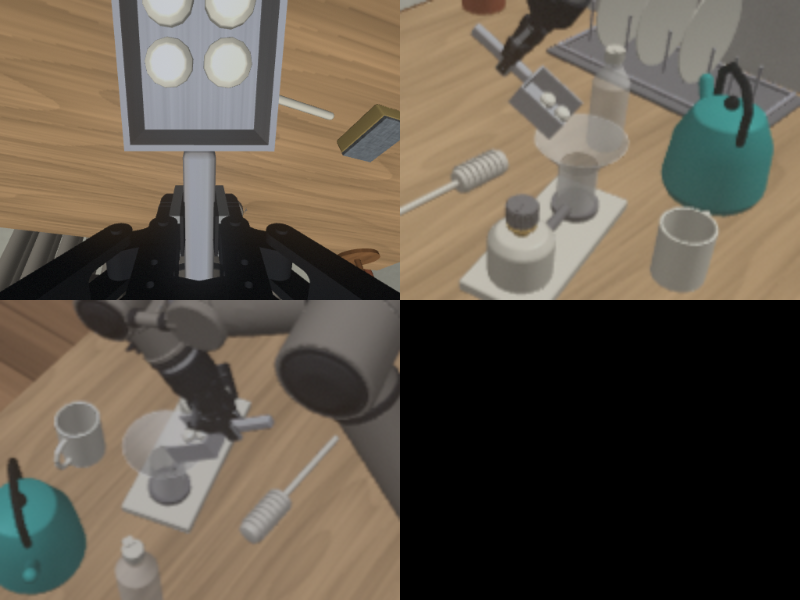

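The lip sits over the near half of the funnel mouth. The tablets are still in the bowl, having slid forward slightly. I'll tilt gently.

Request:
{"api": "servo_tool", "payload": {"moves": [[[0.01, 0, -0.15], [0, -0.68, 0], 0], [[0.03, 0, -0.29], [0, -1.37, 0], 0], [[0.045, 0, -0.36], [0, -1.7, 0], 0], [[0.06, 0, -0.43], [0, -2.06, 0], 0], [[0.08, 0, -0.5], [0, -2.4, 0], 0], [[0.1, 0, -0.57], [0, -2.75, 0], 0], [[0.1, 0, -0.57], [0, -2.75, 0], 0], [[0.12, 0, -0.64], [0, -3.1, 0], 0], [[0.15, 0, -0.71], [0, -3.43, 0], 0], [[0.15, 0, -0.71], [0, -3.43, 0], 0]]}}

```text
clock: 10.6
tool_pos: [463.3, 146.9, 260.1]
orientation: [0.062, 0.899, 0.136, -0.412]
force: [-0.3, -0.0, -1.3]
gripper_width: 0.18
```

Run:
```python
from pour import *
from look import *
applied([.15,0,-.71],[0,-3.43,0]); obs()
import numpy as np,cv2
a=snap('wrist','w7.png')['color'];b=snap('scene','s7.png')['color'];c=snap('side','d7.png')['color']
cv2.imwrite('pics/m7.png',np.vstack([np.hstack([cv2.resize(a,(400,300)),cv2.resize(b[90:240,220:420],(400,300))]),np.hstack([cv2.resize(c[150:300,130:330],(400,300)),np.zeros((300,400,3),np.uint8)])])[:,:,::-1])
for th in (.92,.98,1.04,1.1,1.15): p,R=pose(th,-32,164); print(p.round(),row(p,R))
```

```text
t 10.6 q [ 0.199  0.779  0.984 -0.098  2.232  1.444] p [463.3 146.9 260.1] cmd [463.2 147.  260.4] dang [ 0.    0.04 -0.01] F [-0.3 -0.  -1.3] T [ 0.08 -0.46  0.  ] w 0.18
[469. 149. 265.] ([0.01, 0.0, -0.15], [0.01, -0.69, 0.01])
[475. 150. 269.] ([0.03, 0.0, -0.29], [0.01, -1.38, 0.01])
[481. 152. 272.] ([0.06, 0.0, -0.43], [0.01, -2.07, 0.01])
[487. 154. 275.] ([0.1, 0.0, -0.57], [0.01, -2.76, 0.01])
[493. 156. 277.] ([0.14, 0.0, -0.69], [0.01, -3.33, 0.01])
```

View pics/m7.png

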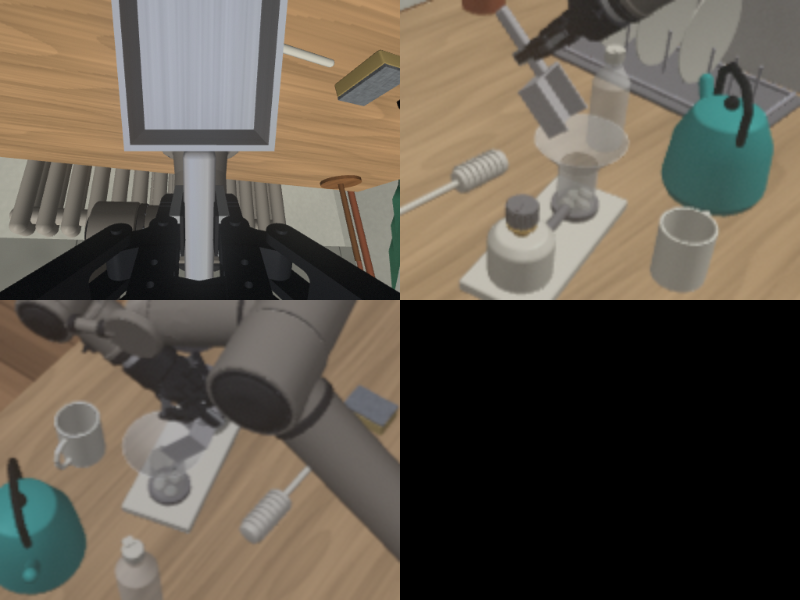

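Run:
```python
import cv2,numpy as np
s=cv2.imread('pics/s7.png')[100:210,260:350]; d=cv2.imread('pics/d7.png')[195:265,185:265]
cv2.imwrite('pics/m8.png',np.hstack([cv2.resize(s,(450,550),interpolation=2),cv2.resize(d,(350,306),interpolation=2) if 0 else cv2.copyMakeBorder(cv2.resize(d,(340,300),interpolation=2),0,250,0,0,0)]))
```

```text
(no output)
```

View pics/m8.png

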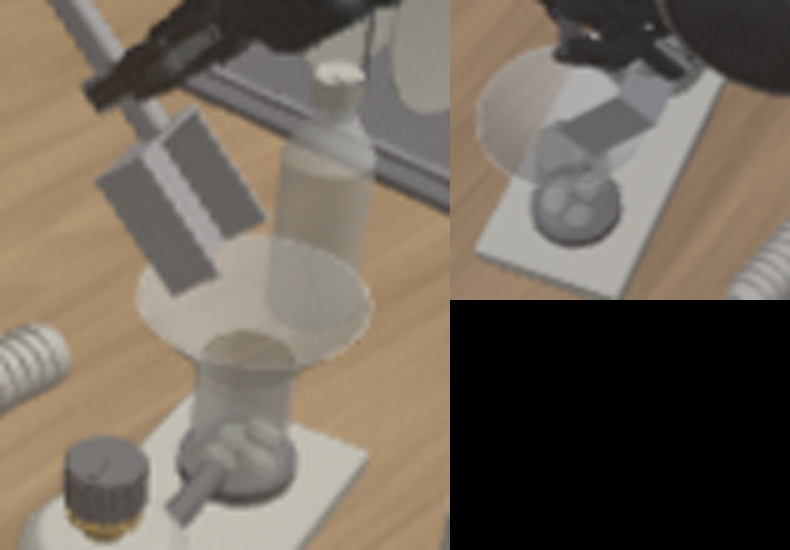

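Three to four tablets lie at the tube's floor (scene crop 240,450; side crop 570,205), and the visible part of the bowl is empty. Now I'll level the scoop.

Run:
```python
from pour import *
for th,d,z in ((.80,-32,166),(.7,-34,170),(.58,-36,176),(.46,-38,182),(.34,-38,188),(.22,-38,194),(.1,-38,198),(.0,-38,200)): p,R=pose(th,d,z); print(p.round(),row(p,R))
```

```text
[458. 145. 258.] ([-0.04, 0.0, 0.12], [0.01, 0.68, 0.01])
[448. 142. 254.] ([-0.11, 0.0, 0.34], [0.01, 1.83, 0.01])
[437. 139. 248.] ([-0.18, 0.0, 0.58], [0.01, 3.2, 0.01])
[427. 136. 242.] ([-0.22, 0.0, 0.81], [0.01, 4.58, 0.01])
[421. 134. 235.] ([-0.2, 0.0, 1.0], [0.01, 5.95, 0.01])
[416. 132. 228.] ([-0.14, 0.0, 1.17], [0.01, 7.33, 0.01])
[413. 131. 217.] ([-0.03, 0.0, 1.35], [0.01, 8.7, 0.01])
[412. 131. 207.] ([0.11, 0.0, 1.51], [0.01, 9.85, 0.01])
```

Request:
{"api": "servo_tool", "payload": {"moves": [[[-0.04, 0, 0.12], [0, 0.68, 0], 0], [[-0.11, 0, 0.34], [0, 1.83, 0], 0], [[-0.18, 0, 0.58], [0, 3.2, 0], 0], [[-0.22, 0, 0.81], [0, 4.58, 0], 0], [[-0.2, 0, 1.0], [0, 5.95, 0], 0], [[-0.14, 0, 1.17], [0, 7.33, 0], 0], [[-0.03, 0, 1.35], [0, 8.7, 0], 0], [[0.11, 0, 1.51], [0, 9.85, 0], 0], [[0.11, 0, 1.51], [0, 9.85, 0], 0], [[0.11, 0, 1.51], [0, 9.85, 0], 0]]}}

```text
clock: 11.75
tool_pos: [412.0, 130.9, 208.0]
orientation: [0.0, 0.989, 0.15, -0.0]
force: [0.1, 0.2, -1.2]
gripper_width: 0.17
```

Run:
```python
from pour import *
from look import *
applied([.11,0,1.51],[0,9.85,0]); o,r=obs(); print(r.as_matrix().round(4).tolist())
import numpy as np,cv2
b=snap('scene','s9.png')['color'];c=snap('side','d9.png')['color']
cv2.imwrite('pics/m9.png',np.vstack([cv2.resize(b[90:210,240:400],(400,300),interpolation=2),cv2.resize(c[180:270,170:290],(400,300),interpolation=2)])[:,:,::-1])
pts=[([418,122,211],.3),([424,102,216],.33),([432,75,218],.38),([440,45,218],.45),([448,15,218],.52),([456,-18,218],.59),([465,-52,218],.66),([473,-86,218],.73),([480,-115,218],.79),([486,-140,218],.84)]
for p,y in pts: print(row(p,down(y)))
```

```text
t 11.75 q [ 0.13   0.196  1.797 -0.     1.149  1.4  ] p [412.  130.9 208. ] cmd [412.  131.1 207. ] dang [-0.01 -0.01  0.02] F [ 0.1  0.2 -1.2] T [ 0.    0.04 -0.02] w 0.17
[[0.9551, 0.2962, -0.0001], [0.2962, -0.9551, -0.0003], [-0.0002, 0.0002, -1.0]]
([0.06, 0.21, -0.08], [-0.0, 0.0, 0.01])
([0.06, 0.63, -0.18], [-0.0, 0.0, -0.33])
([0.05, 1.19, -0.22], [-0.0, 0.0, -0.9])
([0.02, 1.81, -0.22], [-0.0, 0.0, -1.71])
([-0.0, 2.43, -0.22], [-0.0, 0.0, -2.51])
([-0.04, 3.11, -0.22], [-0.0, 0.0, -3.31])
([-0.07, 3.81, -0.22], [-0.0, 0.0, -4.11])
([-0.12, 4.51, -0.22], [-0.0, 0.0, -4.91])
([-0.16, 5.1, -0.22], [-0.0, 0.0, -5.6])
([-0.2, 5.62, -0.22], [-0.0, 0.0, -6.18])
```

View pics/m9.png

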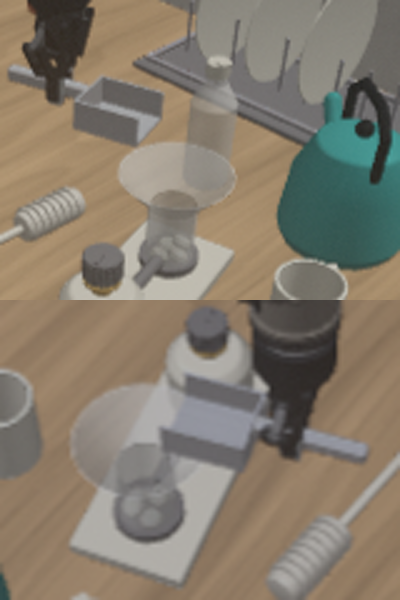

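The scoop is empty and level, and the tablets are in the tube. I'll carry it back.

Request:
{"api": "servo_tool", "payload": {"moves": [[[0.06, 0.21, -0.08], [0, 0, 0], 0], [[0.06, 0.63, -0.18], [0, 0, -0.33], 0], [[0.05, 1.19, -0.22], [0, 0, -0.9], 0], [[0.02, 1.81, -0.22], [0, 0, -1.71], 0], [[0, 2.43, -0.22], [0, 0, -2.51], 0], [[-0.04, 3.11, -0.22], [0, 0, -3.31], 0], [[-0.07, 3.81, -0.22], [0, 0, -4.11], 0], [[-0.12, 4.51, -0.22], [0, 0, -4.91], 0], [[-0.16, 5.1, -0.22], [0, 0, -5.6], 0], [[-0.2, 5.62, -0.22], [0, 0, -6.18], 0]]}}

```text
clock: 12.85
tool_pos: [486.8, -143.1, 217.9]
orientation: [-0.0, 0.913, 0.409, -0.0]
force: [-0.5, 0.2, -1.2]
gripper_width: 0.17
```

Run:
```python
from pour import *
applied([-.2,5.62,-.22],[0,0,-6.18]); o,r=obs()
pts=[([491,-166,214],.89),([497,-195,202],.94),([503,-222,184],.99),([510,-248,160],1.03),([516,-270,132],1.07),([520,-288,104],1.09),([522,-298,76],1.095),([522,-298.5,52],1.095),([522,-298.5,36],1.095),([522,-298.5,24],1.095)]
for p,y in pts: print(row(p,down(y)))
```

```text
t 12.85 q [-0.437  0.322  1.593 -0.     1.227  0.292] p [ 486.8 -143.1  217.9] cmd [ 485.8 -140.3  218. ] dang [ 0.01 -0.03 -0.08] F [-0.5  0.2 -1.2] T [-0.08 -0.01 -0.01] w 0.17
([-0.31, 0.42, 0.08], [-0.0, 0.0, -0.57])
([-0.67, 0.9, 0.32], [-0.0, 0.0, -1.14])
([-0.99, 1.35, 0.68], [-0.0, 0.0, -1.71])
([-1.28, 1.8, 1.16], [-0.0, 0.0, -2.17])
([-1.53, 2.18, 1.72], [-0.0, 0.0, -2.63])
([-1.75, 2.48, 2.28], [-0.0, 0.0, -2.86])
([-1.87, 2.64, 2.84], [-0.0, 0.0, -2.92])
([-1.88, 2.65, 3.32], [-0.0, 0.0, -2.92])
([-1.88, 2.65, 3.64], [-0.0, 0.0, -2.92])
([-1.88, 2.65, 3.88], [-0.0, 0.0, -2.92])
```

Request:
{"api": "servo_tool", "payload": {"moves": [[[-0.31, 0.42, 0.08], [0, 0, -0.57], 0], [[-0.67, 0.9, 0.32], [0, 0, -1.14], 0], [[-0.99, 1.35, 0.68], [0, 0, -1.71], 0], [[-1.28, 1.8, 1.16], [0, 0, -2.17], 0], [[-1.53, 2.18, 1.72], [0, 0, -2.63], 0], [[-1.75, 2.48, 2.28], [0, 0, -2.86], 0], [[-1.87, 2.64, 2.84], [0, 0, -2.92], 0], [[-1.88, 2.65, 3.32], [0, 0, -2.92], 0], [[-1.88, 2.65, 3.64], [0, 0, -2.92], 0], [[-1.88, 2.65, 3.88], [0, 0, -2.92], 0]]}}

```text
clock: 13.85
tool_pos: [521.7, -299.6, 21.9]
orientation: [-0.001, 0.854, 0.52, -0.0]
force: [0.6, -0.3, -1.6]
gripper_width: 0.168
```

Run:
```python
from pour import *
applied([-1.88,2.65,3.88],[0,0,-2.92]); o,r=obs()
print(row([522,-298.5,12],down(1.095)),row([522,-298.5,11.3],down(1.095)))
```

```text
t 13.85 q [-0.649  0.707  1.534 -0.     0.903 -0.173] p [ 521.7 -299.6   21.9] cmd [ 521.8 -298.7   24. ] dang [0.12 0.01 0.02] F [ 0.6 -0.3 -1.6] T [-0.05  0.05  0.01] w 0.168
([0.0, 0.0, 0.24], [-0.0, 0.0, 0.0]) ([0.0, 0.0, 0.25], [-0.0, 0.0, 0.0])
```

Request:
{"api": "servo_tool", "payload": {"moves": [[[0, 0, 0.08], [0, 0, 0], 0], [[0, 0, 0.15], [0, 0, 0], 0], [[0, 0, 0.2], [0, 0, 0], 0], [[0, 0, 0.23], [0, 0, 0], 0], [[0, 0, 0.24], [0, 0, 0], 0], [[0, 0, 0.25], [0, 0, 0], 0], [[0, 0, 0.25], [0, 0, 0], 0], [[0, 0, 0.25], [0, 0, 0], 0], [[0, 0, 0.25], [0, 0, 0], 0], [[0, 0, 0.25], [0, 0, 0], 0]]}}

```text
clock: 14.85
tool_pos: [522.1, -298.9, 11.8]
orientation: [0.0, 0.854, 0.521, 0.0]
force: [1.3, -0.2, 3.2]
gripper_width: 0.171
```

Run:
```python
from pour import *
applied([0,0,.25],[0,0,0]); o,r=obs()
```

```text
t 14.85 q [-0.647  0.72   1.543  0.     0.878 -0.172] p [ 522.1 -298.9   11.8] cmd [ 521.8 -298.7   11.5] dang [-0.04 -0.    0.  ] F [ 1.3 -0.2  3.2] T [ 0.03  0.06 -0.03] w 0.171
```

Fz went from -1.6 to +3.2 N, so the scoop is touching the counter. I'll release it and rise.

Request:
{"api": "servo_tool", "payload": {"moves": [[[0, 0, 0], [0, 0, 0], 0.5], [[0, 0, 0], [0, 0, 0], 0.9], [[0, 0, 0], [0, 0, 0], 0.9], [[0, 0, 0], [0, 0, 0], 0.9], [[0, 0, 0], [0, 0, 0], 0.9], [[0, 0, -0.3], [0, 0, 0], 0.9], [[0, 0, -1.0], [0, 0, 0], 0.9], [[0, 0, -1.9], [0, 0, 0], 0.9], [[0, 0, -2.8], [0, 0, 0], 0.9], [[0, 0, -3.6], [0, 0, 0], 0.9]]}}

```text
clock: 15.85
tool_pos: [521.9, -298.7, 195.1]
orientation: [0.001, 0.854, 0.521, 0.0]
force: [0.4, -0.8, 0.4]
gripper_width: 0.901
```

Run:
```python
from plan import *
from scoopfit import *
from look import *
from bench import *
applied([0,0,-3.6],[0,0,0]); obs()
w=snap('wrist','w10.png'); im=w['color'][:,:,::-1].copy(); m=silh(w,[522,-298.5,1.095]); c,_=cv2.findContours(m,1,2); cv2.drawContours(im,c,-1,(0,0,255),1); cv2.imwrite('pics/w10o.png',im)
s=snap('scene','s10.png');d=snap('side','d10.png')
for n,z in (('cap_grip',130),('funnel_rim',153),('tube_axis',24),('softener',0)):
    for nm,p in (('sc',s),('sd',d)):
        for r in tip_of(p,n)[:2]: print(n,nm,round(r['p'],2),np.round(r['location'],1),atz(p,r['location'],z).round(1))
```

```text
t 15.85 q [-0.647  0.509  1.361  0.     1.269 -0.172] p [ 521.9 -298.7  195.1] cmd [ 521.8 -298.7  191.5] dang [-0.14 -0.02 -0.  ] F [ 0.4 -0.8  0.4] T [-0.08 -0.03 -0.02] w 0.901
cap_grip sc 0.56 [280.3 196.1] [606.3  11.  130. ]
cap_grip sd 0.64 [230.8 190.8] [602.5  22.7 130. ]
funnel_rim sc 0.94 [308.4 161.8] [571.5 161.2 153. ]
tube_axis sc 0.68 [308.6 190.6] [564.  186.4  24. ]
tube_axis sd 0.86 [210.9 240.3] [579.4 177.2  24. ]
tube_axis sd 0.75 [205.6 304.1] [441.  377.7  24. ]
softener sc 0.88 [293.2 211.2] [580.3  99.    0. ]
softener sd 0.65 [218.1 226.1] [608.2 101.4   0. ]
```

View pics/w10o.png

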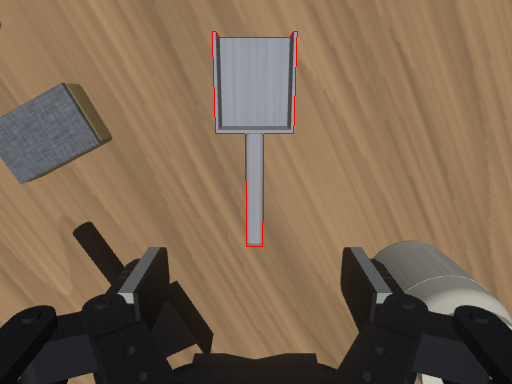

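The wrist overlay shows the empty scoop upright on its original footprint, with the bowl at (255,85) and the handle end at (255,245). Next I'll go above the cap, with q6 wound back so one grip can cover the whole turn.

Run:
```python
from plan import *
print(row([560,-150,235],down(2.1)), row([604,14,235],down(3.06)))
```

```text
([2.99, -0.68, -0.87], [-0.0, 0.0, -11.51]) ([6.31, -1.4, -0.87], [-0.0, -0.0, -22.51])
```

Request:
{"api": "servo_tool", "payload": {"moves": [[[2.99, -0.68, -0.87], [0, 0, -11.5], 0.9], [[2.99, -0.68, -0.87], [0, 0, -11.5], 0.9], [[2.99, -0.68, -0.87], [0, 0, -11.5], 0.9], [[2.99, -0.68, -0.87], [0, 0, -11.5], 0.9], [[2.99, -0.68, -0.87], [0, 0, -11.5], 0.9], [[2.99, -0.68, -0.87], [0, 0, -11.5], 0.9], [[2.99, -0.68, -0.87], [0, 0, -11.5], 0.9], [[4.5, -1.0, -0.87], [0, 0, -15.5], 0.9], [[5.4, -1.2, -0.87], [0, 0, -17.2], 0.9], [[6.0, -1.3, -0.87], [0, 0, -18.8], 0.9]]}}

```text
clock: 17.4
tool_pos: [600.4, -4.5, 234.5]
orientation: [-0.0, 0.29, 0.957, -0.0]
force: [1.1, -0.1, -0.5]
gripper_width: 0.903
```

Run:
```python
from plan import *
applied([6.0,-1.3,-.87],[0,0,-18.8]); obs()
print(row([604,14,235],down(3.06)))
```

```text
t 17.4 q [-0.135  0.481  1.298  0.     1.364 -1.118] p [600.4  -4.5 234.5] cmd [601.4  -2.2 235. ] dang [1.000e-02 5.000e-02 1.044e+01] F [ 1.1 -0.1 -0.5] T [ 0.02 -0.04  0.01] w 0.903
([0.08, 0.32, -0.0], [-0.0, -0.0, -3.71])
```

Request:
{"api": "servo_tool", "payload": {"moves": [[[0.08, 0.32, 0], [0, 0, -1], 0.9], [[0.08, 0.32, 0], [0, 0, -2.4], 0.9], [[0.08, 0.32, 0], [0, 0, -3.7], 0.9], [[0.08, 0.32, 0], [0, 0, -3.7], 0.9], [[0.08, 0.32, 0], [0, 0, -3.7], 0.9], [[0.08, 0.32, 0], [0, 0, -3.7], 0.9], [[0.08, 0.32, 0], [0, 0, -3.7], 0.9], [[0.08, 0.32, 0], [0, 0, -3.7], 0.9], [[0.08, 0.32, 0], [0, 0, -3.7], 0.9], [[0.08, 0.32, 0], [0, 0, -3.7], 0.9]]}}

```text
clock: 18.4
tool_pos: [606.0, 9.7, 235.0]
orientation: [0.0, 0.135, 0.991, 0.0]
force: [0.2, 0.3, -0.2]
gripper_width: 0.898
```

Run:
```python
from plan import *
from geo import *
from look import *
from bench import *
applied([.08,.32,0],[0,0,-3.7]); o,r=obs()
p=snap('wrist','w11.png')
for n in ('cap_grip','funnel_rim'):
    for q in tip_of(p,n)[:2]: print(n,round(q['p'],2),np.round(q['location'],1),atz(p,q['location'],134 if n[0]=='c' else 153).round(1))
for q in outline_of(p,'vent_cap')[:2]:
    m=q['region']; ys,xs=np.nonzero(m); print('vc',round(q['p'],2),q['location'],xs.min(),xs.max(),ys.min(),ys.max())
```

```text
t 18.4 q [-0.11   0.49   1.28   0.     1.371 -1.411] p [606.    9.7 235. ] cmd [604.   14.1 235. ] dang [-1.000e-02 -0.000e+00  1.074e+01] F [ 0.2  0.3 -0.2] T [-0.08 -0.01 -0.02] w 0.898
cap_grip 0.59 [261.9 193.1] [607.9  15.3 134. ]
funnel_rim 0.65 [491.   78.1] [567.2 176.9 153. ]
vc 0.76 [258.3, 193.6] 228 289 162 226
```

View pics/w11.png

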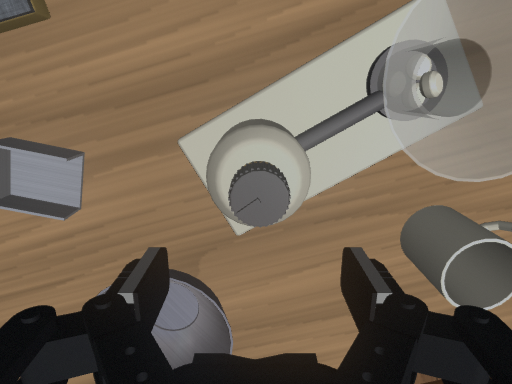

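```bash
cat > capfit.py <<'E'
from geo import *
import cv2
from scipy.optimize import minimize
def cyl(p,x,y,z0,k=4):
    a=np.linspace(0,2*np.pi,60); u=np.array([proj(p,(x+22*np.cos(t),y+22*np.sin(t),z)) for z in (z0,z0+30) for t in a])
    m=np.zeros((384,512),np.uint8); cv2.fillConvexPoly(m,cv2.convexHull(np.round(u*16).astype(np.int32)),1,shift=4); return m
E
python3 - <<'E'
from capfit import *
from plan import *
from look import *
from bench import *
o,r=obs(); save(o['tool_pos'],r)
pics=[camera('wrist'),camera('scene'),camera('side')]
ms=[]
for p in pics:
    L=outline_of(p,'vent_cap'); L=[q for q in L if np.linalg.norm(np.array(q['location'])-proj(p,[607,12,130]))<12]
    ms.append(L[0]['region'].astype(np.uint8) if L else None); print(len(L), None if not L else ms[-1].sum())
for sel in ([0],[1],[2],[0,1,2]):
  for z0 in (115,117.5):
    prs=[(pics[i],ms[i]) for i in sel if ms[i] is not None]
    if not prs: continue
    f=lambda v:np.mean([1-(cyl(p,v[0],v[1],z0)&m).sum()/(cyl(p,v[0],v[1],z0)|m).sum() for p,m in prs])
    b=minimize(f,[607,12],method='Nelder-Mead',options=dict(initial_simplex=[[607,12],[613,12],[607,18]])); print(sel,z0,b.x.round(1),round(b.fun,3))
p=pics[0]; im=p['color'][:,:,::-1].copy()
m=cyl(p,607,12,116.5); c,_=cv2.findContours(m,1,2); cv2.drawContours(im,c,-1,(0,0,255),1); cv2.imwrite('pics/w12.png',cv2.resize(im[140:250,190:330],(700,550),interpolation=2))
E
```

```text
t 18.6 q [-0.11   0.49   1.28   0.     1.371 -1.411] p [606.    9.8 235. ] cmd [604.   14.1 235. ] dang [-1.000e-02 -0.000e+00  1.072e+01] F [1.  0.1 0.2] T [-0.07  0.01  0.01] w 0.902
1 3117
1 251
1 154
[0] 115 [607.9  12.7] 0.03
[0] 117.5 [606.6  13.2] 0.045
[1] 115 [604.   15.9] 0.149
[1] 117.5 [606.1  13.7] 0.152
[2] 115 [606.3  15.4] 0.115
[2] 117.5 [605.4  17.2] 0.115
[0, 1, 2] 115 [608.1  12.5] 0.113
[0, 1, 2] 117.5 [607.   13.2] 0.123
```

View pics/w12.png

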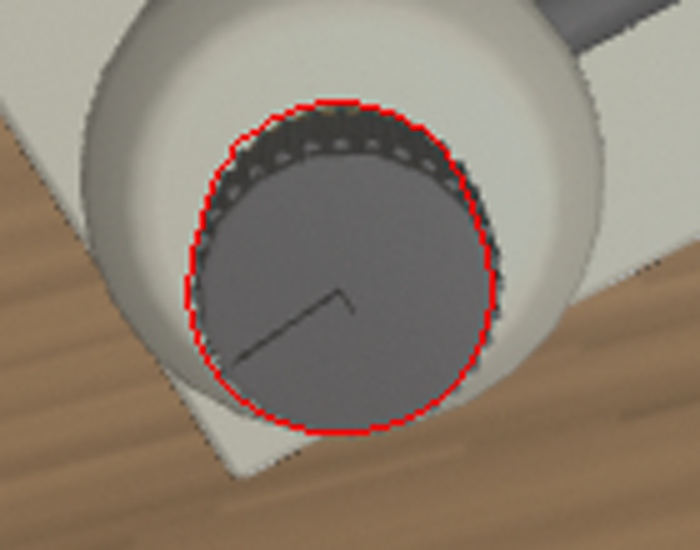

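Run:
```python
from plan import *
p,r=load(); print(row([607.3,13,235],r),row([607.3,13,115.5],r))
```

```text
([-0.01, 0.07, -0.0], [0.0, 0.0, 0.0]) ([-0.01, 0.07, 2.39], [0.0, 0.0, 0.0])
```

Request:
{"api": "servo_tool", "payload": {"moves": [[[0, 0.07, 0.4], [0, 0, 0], 0.85], [[0, 0.07, 0.8], [0, 0, 0], 0.85], [[0, 0.07, 1.2], [0, 0, 0], 0.85], [[0, 0.07, 1.6], [0, 0, 0], 0.85], [[0, 0.07, 1.95], [0, 0, 0], 0.85], [[0, 0.07, 2.2], [0, 0, 0], 0.85], [[0, 0.07, 2.35], [0, 0, 0], 0.85], [[0, 0.07, 2.39], [0, 0, 0], 0.85], [[0, 0.07, 2.39], [0, 0, 0], 0.85], [[0, 0.07, 2.39], [0, 0, 0], 0.85]]}}

```text
clock: 19.9
tool_pos: [607.4, 13.1, 116.3]
orientation: [0.001, 0.135, 0.991, 0.0]
force: [-0.7, -0.1, 0.0]
gripper_width: 0.851
```

Run:
```python
from plan import *
from look import *
applied([0,0.07,2.39],[0,0,0]); obs(); snap('wrist','w13.png')
```

```text
t 19.9 q [-0.105  0.596  1.441  0.     1.103 -1.406] p [607.4  13.1 116.3] cmd [606.9  13.2 115.5] dang [-0.02 -0.09 -0.01] F [-0.7 -0.1  0. ] T [-0.01  0.02 -0.01] w 0.851
```

View pics/w13.png

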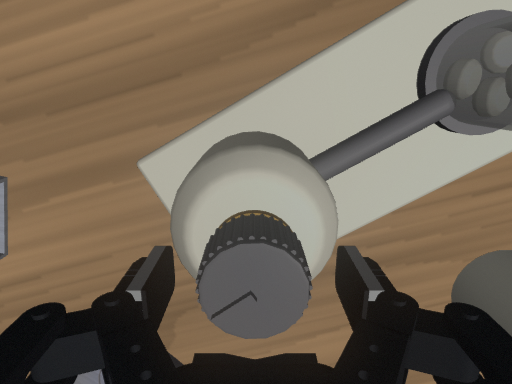

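The cap is centred between the pads at column 254, with its rib showing from (255,293) to (213,318). I'll check the fore-aft centring numerically, then close.

Run:
```python
from capfit import *
from plan import *
from bench import *
p=camera('wrist'); print(proj(p,[607.3,13,145.5]),proj(p,[607.3,13,147.5]))
q=outline_of(p,'vent_cap')[0]; m=q['region'].astype(np.uint8)
ys,xs=np.nonzero(m);print(q['p'],xs.min(),xs.max(),ys.min(),ys.max())
for z0 in (114,115,116,117,118):
    f=lambda v:1-(cyl(p,v[0],v[1],z0)&m).sum()/(cyl(p,v[0],v[1],z0)|m).sum()
    b=minimize(f,[607,12],method='Nelder-Mead',options=dict(initial_simplex=[[607,12],[613,12],[607,18]])); print(z0,b.x.round(1),round(b.fun,3))
```

```text
[253.73039306 290.05827542] [253.7230197  293.03672985]
0.8 196 311 215 338
114 [609.   12.4] 0.039
115 [608.1  12.5] 0.041
116 [607.3  12.9] 0.043
117 [606.4  13.2] 0.048
118 [605.7  13.3] 0.056
```

Request:
{"api": "servo_tool", "payload": {"moves": [[[0, 0, 0], [0, 0, 0], 0.6], [[0, 0, 0], [0, 0, 0], 0.45], [[0, 0, 0], [0, 0, 0], 0.3], [[0, 0, 0], [0, 0, 0], 0.3], [[0, 0, 0], [0, 0, 0], 0.3], [[0, 0, 0], [0, 0, 0], 0.3], [[0, 0, 0], [0, 0, 0], 0.3], [[0, 0, 0], [0, 0, 0], 0.3], [[0, 0, 0], [0, 0, 0], 0.3], [[0, 0, 0], [0, 0, 0], 0.3]], "force": 70}}

```text
clock: 21.05
tool_pos: [606.9, 12.9, 116.0]
orientation: [0.0, 0.135, 0.991, -0.0]
force: [-2.6, -1.0, 4.8]
gripper_width: 0.496
```

Run:
```python
from plan import *
from look import *
obs(); snap('wrist','w14.png')
```

```text
t 21.05 q [-0.105  0.596  1.442 -0.     1.103 -1.405] p [606.9  12.9 116. ] cmd [606.9  13.2 115.5] dang [ 0.02 -0.03 -0.01] F [-2.6 -1.   4.8] T [-0.24  0.43 -0.01] w 0.496
```

View pics/w14.png

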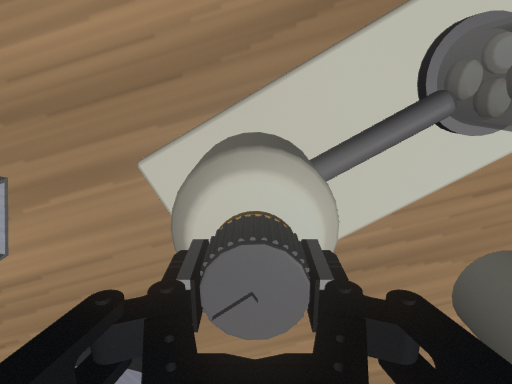

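Gripped at 42 mm with low forces. The first 70° clockwise is well short of the stop, which is at least 115° away.

Request:
{"api": "servo_tool", "payload": {"moves": [[[0, 0, 0.002], [0, 0, 1.4], 0.3], [[0, 0, 0.005], [0, 0, 2.8], 0.3], [[0, 0, 0.007], [0, 0, 4.2], 0.3], [[0, 0, 0.01], [0, 0, 5.6], 0.3], [[0, 0, 0.012], [0, 0, 7.0], 0.3], [[0, 0, 0.014], [0, 0, 8.4], 0.3], [[0, 0, 0.017], [0, 0, 9.8], 0.3], [[0, 0, 0.02], [0, 0, 11.2], 0.3], [[0, 0, 0.022], [0, 0, 12.6], 0.3], [[0, 0, 0.024], [0, 0, 14.0], 0.3]]}}

```text
clock: 22.1
tool_pos: [607.7, 13.5, 114.9]
orientation: [0.001, 0.68, 0.733, 0.001]
force: [1.2, 0.8, 3.7]
gripper_width: 0.496
```

Run:
```python
from plan import *
from look import *
applied([0,0,.024],[0,0,14]); obs(); snap('wrist','w15.png')
```

```text
t 22.1 q [-1.040e-01  5.970e-01  1.442e+00  1.000e-03  1.100e+00 -1.790e-01] p [607.7  13.5 114.9] cmd [606.9  13.2 114.3] dang [-0.13  0.01  0.27] F [1.2 0.8 3.7] T [ 0.14 -0.11  0.1 ] w 0.496
```

View pics/w15.png

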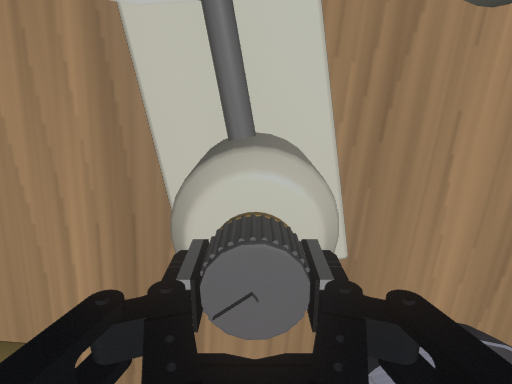

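Request:
{"api": "servo_tool", "payload": {"moves": [[[0, 0, 0.001], [0, 0, 0.8], 0.3], [[0, 0, 0.003], [0, 0, 1.6], 0.3], [[0, 0, 0.004], [0, 0, 2.4], 0.3], [[0, 0, 0.005], [0, 0, 3.2], 0.3], [[0, 0, 0.007], [0, 0, 4.0], 0.3], [[0, 0, 0.008], [0, 0, 4.8], 0.3], [[0, 0, 0.01], [0, 0, 5.6], 0.3], [[0, 0, 0.011], [0, 0, 6.4], 0.3], [[0, 0, 0.013], [0, 0, 7.2], 0.3], [[0, 0, 0.014], [0, 0, 8.0], 0.3]]}}

```text
clock: 23.15
tool_pos: [608.3, 13.3, 114.3]
orientation: [0.001, 0.889, 0.458, 0.002]
force: [2.6, 0.2, 3.2]
gripper_width: 0.493
```

Run:
```python
from plan import *
applied([0,0,.014],[0,0,8]); obs()
```

```text
t 23.15 q [-1.040e-01  5.980e-01  1.443e+00  1.000e-03  1.097e+00  5.150e-01] p [608.3  13.3 114.3] cmd [606.9  13.2 113.6] dang [-0.16  0.12  0.01] F [2.6 0.2 3.2] T [ 0.05 -0.41  0.09] w 0.493
```

Request:
{"api": "servo_tool", "payload": {"moves": [[[0, 0, 0.001], [0, 0, 0.3], 0.3], [[0, 0, 0.001], [0, 0, 0.6], 0.3], [[0, 0, 0.002], [0, 0, 0.9], 0.3], [[0, 0, 0.002], [0, 0, 1.2], 0.3], [[0, 0, 0.003], [0, 0, 1.5], 0.3], [[0, 0, 0.003], [0, 0, 1.8], 0.3], [[0, 0, 0.004], [0, 0, 2.1], 0.3], [[0, 0, 0.004], [0, 0, 2.4], 0.3], [[0, 0, 0.005], [0, 0, 2.7], 0.3], [[0, 0, 0.005], [0, 0, 3.0], 0.3]]}}

```text
clock: 24.15
tool_pos: [608.4, 13.1, 114.0]
orientation: [0.001, 0.941, 0.338, 0.002]
force: [6.7, 0.7, 4.0]
gripper_width: 0.499
```

Run:
```python
from plan import *
applied([0,0,.005],[0,0,3]); o,r=obs(); print(o['tau'].round(2))
```

```text
t 24.15 q [-0.104  0.599  1.443  0.     1.096  0.776] p [608.4  13.1 114. ] cmd [606.9  13.2 113.3] dang [-0.14  0.16 -0.01] F [6.7 0.7 4. ] T [ 0.07 -0.92  0.08] w 0.499
[ -0.35 -50.99 -18.16  -0.28   1.73  -0.28]
```

The external x force is growing because of a small axis offset, so I'll shift about 1.2 mm that way while continuing to turn.

Request:
{"api": "servo_tool", "payload": {"moves": [[[0.006, 0.005, 0.001], [0, 0, 0.3], 0.3], [[0.012, 0.01, 0.001], [0, 0, 0.6], 0.3], [[0.018, 0.015, 0.002], [0, 0, 0.9], 0.3], [[0.018, 0.015, 0.002], [0, 0, 1.2], 0.3], [[0.018, 0.015, 0.003], [0, 0, 1.5], 0.3], [[0.018, 0.015, 0.003], [0, 0, 1.8], 0.3], [[0.018, 0.015, 0.004], [0, 0, 2.1], 0.3], [[0.018, 0.015, 0.004], [0, 0, 2.4], 0.3], [[0.018, 0.015, 0.005], [0, 0, 2.7], 0.3], [[0.018, 0.015, 0.005], [0, 0, 3.0], 0.3]]}}

```text
clock: 25.15
tool_pos: [608.6, 13.0, 113.7]
orientation: [0.0, 0.977, 0.212, 0.001]
force: [1.6, 0.7, 6.2]
gripper_width: 0.495
```

Run:
```python
from plan import *
applied([0.018,0.015,.005],[0,0,3]); o,r=obs(); print(o['tau'].round(2))
```

```text
t 25.15 q [-0.104  0.601  1.44  -0.     1.099  1.038] p [608.6  13.  113.7] cmd [608.1  13.2 113.1] dang [-0.05  0.06  0.01] F [1.6 0.7 6.2] T [-0.04 -0.43  0.09] w 0.495
[  0.16 -49.97 -19.02   0.05   0.81  -0.29]
```

Turned 140°, and the torque is still at the running level of 0.09 N m. Continuing.

Request:
{"api": "servo_tool", "payload": {"moves": [[[0, 0, 0.001], [0, 0, 0.2], 0.3], [[0, 0, 0.001], [0, 0, 0.4], 0.3], [[0, 0, 0.001], [0, 0, 0.6], 0.3], [[0, 0, 0.001], [0, 0, 0.8], 0.3], [[0, 0, 0.002], [0, 0, 1.0], 0.3], [[0, 0, 0.002], [0, 0, 1.2], 0.3], [[0, 0, 0.002], [0, 0, 1.4], 0.3], [[0, 0, 0.003], [0, 0, 1.6], 0.3], [[0, 0, 0.003], [0, 0, 1.8], 0.3], [[0, 0, 0.003], [0, 0, 2.0], 0.3]]}}

```text
clock: 26.15
tool_pos: [608.6, 12.8, 113.5]
orientation: [0.0, 0.992, 0.127, 0.001]
force: [2.8, -0.5, 5.3]
gripper_width: 0.499
```

Run:
```python
from plan import *
applied([0,0,.003],[0,0,2]); o,r=obs(); print(o['tau'].round(2))
```

```text
t 26.15 q [-0.105  0.601  1.44  -0.     1.099  1.213] p [608.6  12.8 113.5] cmd [608.1  13.2 112.9] dang [-0.05  0.07 -0.01] F [ 2.8 -0.5  5.3] T [-0.17 -0.43  0.03] w 0.499
[  0.46 -50.05 -18.96   0.17   0.87  -0.17]
```

Request:
{"api": "servo_tool", "payload": {"moves": [[[0, 0, 0.001], [0, 0, 0.2], 0.3], [[0, 0, 0.001], [0, 0, 0.4], 0.3], [[0, 0, 0.001], [0, 0, 0.6], 0.3], [[0, 0, 0.001], [0, 0, 0.8], 0.3], [[0, 0, 0.002], [0, 0, 1.0], 0.3], [[0, 0, 0.002], [0, 0, 1.2], 0.3], [[0, 0, 0.002], [0, 0, 1.4], 0.3], [[0, 0, 0.003], [0, 0, 1.6], 0.3], [[0, 0, 0.003], [0, 0, 1.8], 0.3], [[0, 0, 0.003], [0, 0, 2.0], 0.3]]}}

```text
clock: 27.15
tool_pos: [608.6, 12.6, 113.4]
orientation: [0.001, 0.999, 0.041, 0.001]
force: [2.4, -1.9, 6.4]
gripper_width: 0.496
```

Run:
```python
from plan import *
from look import *
applied([0,0,.003],[0,0,2]); o,r=obs(); print(o['tau'].round(2)); snap('wrist','w16.png')
```

```text
t 27.15 q [-0.104  0.601  1.44  -0.002  1.098  1.385] p [608.6  12.6 113.4] cmd [608.1  13.2 112.8] dang [-0.11  0.08 -0.21] F [ 2.4 -1.9  6.4] T [-0.18 -0.47  1.87] w 0.496
[ -1.01 -49.98 -18.85   1.12   0.91   1.63]
```

View pics/w16.png

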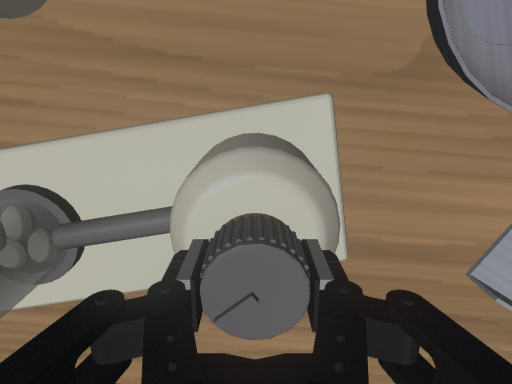

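The wrist torque jumped to 1.87 N m, so the cap has bottomed out. The rib now runs (255,294) to (217,320), so I'll measure how far the cap slipped in the jaws.

```bash
cat > rib.py <<'E'
import cv2,numpy as np
def rib(fn):
    g=cv2.cvtColor(cv2.imread(fn),cv2.COLOR_BGR2GRAY).astype(np.float32)
    # polar sample about top centre, ellipse approx; camera tilt ~17deg
    best=[]
    for cx,cy in ((255,293),):
        c=g[cy+2:cy+32,cx-46:cx-4]; 
        pol=[]
        for a in np.arange(10,60,.25):
            t=np.radians(a); rs=np.arange(10,48,.5)
            x=(cx-rs*np.cos(t)).astype(np.float32)[None];y=(cy+rs*np.sin(t)).astype(np.float32)[None]
            pol.append(cv2.remap(g,x,y,1).mean())
        pol=np.array(pol); A=np.arange(10,60,.25); w=np.clip(np.median(pol)-pol-5,0,None); return round(float((w*A).sum()/w.sum()),2), float(A[pol.argmin()]),float(pol.min()),float(np.median(pol))
for f in ('w14','w15','w16'): print(f,rib('pics/%s.png'%f))
E
python3 rib.py; python3 -c "
import cv2,numpy as np
cv2.imwrite('pics/r.png',np.hstack([cv2.resize(cv2.imread('pics/%s.png'%f)[240:345,195:315],(400,350),interpolation=2) for f in ('w15','w16')]))"
```

```text
w14 (27.78, 29.0, 49.17214584350586, 91.34593200683594)
w15 (28.34, 29.5, 44.78217697143555, 91.76560974121094)
w16 (30.76, 31.75, 58.12570571899414, 90.03973388671875)
```

View pics/r.png

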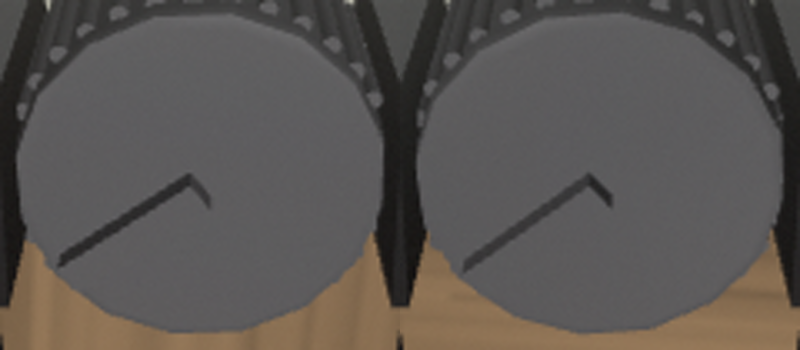

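Request:
{"api": "servo_tool", "payload": {"moves": [[[0, 0, -0.002], [0, 0, -1.0], 0.3], [[0, 0, -0.004], [0, 0, -2.5], 0.3], [[0, 0, -0.007], [0, 0, -4.0], 0.3], [[0, 0, -0.01], [0, 0, -5.5], 0.3], [[0, 0, -0.012], [0, 0, -7.0], 0.3], [[0, 0, -0.014], [0, 0, -8.5], 0.3], [[0, 0, -0.017], [0, 0, -10.0], 0.3], [[0, 0, -0.019], [0, 0, -11.5], 0.3], [[0, 0, -0.022], [0, 0, -13.0], 0.3], [[0, 0, -0.024], [0, 0, -14.5], 0.3]]}}

```text
clock: 28.2
tool_pos: [608.0, 13.4, 114.5]
orientation: [-0.0, 0.781, 0.625, 0.0]
force: [0.3, 1.9, 7.3]
gripper_width: 0.496
```

```bash
python3 - <<'E'
from plan import *
from look import *
applied([0,0,-.024],[0,0,-14.5]); o,r=obs(); print(o['tau'].round(2)); snap('wrist','w17.png')
m=r.as_matrix()[:,0]; print('yawx deg',np.degrees(np.arctan2(m[1],m[0])))
E
sed -i "s/'w16')/'w16','w17')/" rib.py; python3 rib.py
```

```text
t 28.2 q [-1.040e-01  5.990e-01  1.440e+00  1.000e-03  1.102e+00  1.160e-01] p [608.   13.4 114.5] cmd [608.1  13.2 114. ] dang [ 0.01  0.02 -0.35] F [0.3 1.9 7.3] T [ 0.22 -0.1  -0.05] w 0.496
[ -0.83 -49.2  -19.81  -0.44   0.08   1.64]
yawx deg 77.37622546751271
w14 (27.78, 29.0, 49.17214584350586, 91.34593200683594)
w15 (28.34, 29.5, 44.78217697143555, 91.76560974121094)
w16 (30.76, 31.75, 58.12570571899414, 90.03973388671875)
w17 (27.9, 29.0, 47.413883209228516, 90.14400482177734)
```

The rib has returned to its pre-stop angle in the jaws (27.9°). So the 2.5–3° offset at the stop was elastic wind-up rather than slip. I'll work out the cap's true angle by projecting the rib onto the cap's top plane.

Run:
```python
from geo import *
from plan import *
from bench import *
p=camera('wrist'); o,r=obs(); 
ztop=o['tool_pos'][2]+30.3
c=atz(p,[255,293],ztop)
def ang(a):
    t=np.radians(a); q=atz(p,[255-40*np.cos(t),293+40*np.sin(t)],ztop)-c; v=r.inv().apply(q); return np.degrees(np.arctan2(v[1],v[0]))
print(c, {a:round(ang(a),2) for a in (27.78,27.9,28.34,30.76,29,29.5,31.75)})
```

```text
t 28.3 q [-0.104  0.599  1.44   0.     1.102  0.117] p [608.   13.4 114.5] cmd [608.1  13.2 114. ] dang [ 0.    0.02 -0.27] F [0.8 2.2 7.6] T [ 0.21 -0.14  0.07] w 0.499
[607.88522909  12.98237014 144.80457589] {27.78: np.float64(-121.67), 27.9: np.float64(-121.8), 28.34: np.float64(-122.27), 30.76: np.float64(-124.85), 29: np.float64(-122.97), 29.5: np.float64(-123.51), 31.75: np.float64(-125.9)}
```

Request:
{"api": "servo_tool", "payload": {"moves": [[[0, 0, -0.002], [0, 0, -0.8], 0.3], [[0, 0, -0.003], [0, 0, -1.6], 0.3], [[0, 0, -0.004], [0, 0, -2.4], 0.3], [[0, 0, -0.005], [0, 0, -3.1], 0.3], [[0, 0, -0.006], [0, 0, -3.6], 0.3], [[0, 0, -0.007], [0, 0, -3.9], 0.3], [[0, 0, -0.007], [0, 0, -4.1], 0.3], [[0, 0, -0.007], [0, 0, -4.1], 0.3], [[0, 0, -0.007], [0, 0, -4.1], 0.3], [[0, 0, -0.007], [0, 0, -4.1], 0.3]]}}

```text
clock: 29.3
tool_pos: [607.7, 13.4, 114.8]
orientation: [-0.0, 0.659, 0.752, -0.0]
force: [-0.7, 1.3, 8.6]
gripper_width: 0.497
```

```bash
python3 - <<'E'
from plan import *
from look import *
applied([0,0,-.007],[0,0,-4.1]); o,r=obs(); print(o['tau'].round(2)); snap('wrist','w18.png')
m=r.as_matrix()[:,0]; print('yawx deg',np.degrees(np.arctan2(m[1],m[0])))
b=snap('scene','s18.png')['color'];c=snap('side','d18.png')['color']
import cv2
cv2.imwrite('pics/m18.png',np.hstack([cv2.resize(b,(400,300)),cv2.resize(c,(400,300))])[:,:,::-1])
E
sed -i "s/'w17')/'w17','w18')/" rib.py; python3 rib.py
```

```text
t 29.3 q [-0.104  0.599  1.44   0.     1.104 -0.237] p [607.7  13.4 114.8] cmd [608.1  13.2 114.3] dang [ 0.03  0.03 -0.06] F [-0.7  1.3  8.6] T [0.2  0.02 0.05] w 0.497
[-8.900e-01 -4.905e+01 -2.012e+01 -3.400e-01 -1.400e-01  3.000e-02]
yawx deg 97.58475145292758
w14 (27.78, 29.0, 49.17214584350586, 91.34593200683594)
w15 (28.34, 29.5, 44.78217697143555, 91.76560974121094)
w16 (30.76, 31.75, 58.12570571899414, 90.03973388671875)
w17 (27.9, 29.0, 47.413883209228516, 90.14400482177734)
w18 (27.83, 29.0, 44.785736083984375, 92.10313415527344)
```

View pics/m18.png

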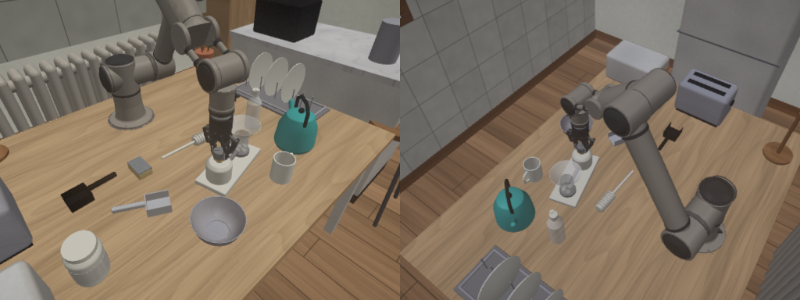

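View pics/w18.png

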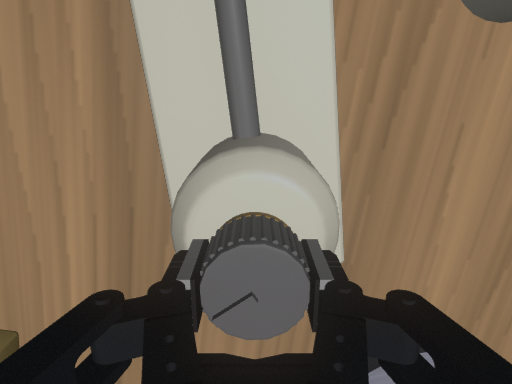

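The cap is 89.8° back from its stop and still gripped. One last check: the tablet count in the tube.

Run:
```python
import cv2,numpy as np
a=cv2.imread('pics/w16.png')[170:310,0:100];b=cv2.imread('pics/d18.png')[210:260,190:240];c=cv2.imread('pics/w13.png')[0:140,410:512]
cv2.imwrite('pics/m19.png',np.hstack([cv2.resize(x,(260,380),interpolation=2) for x in (a,b,c)]))
```

```text
(no output)
```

View pics/m19.png

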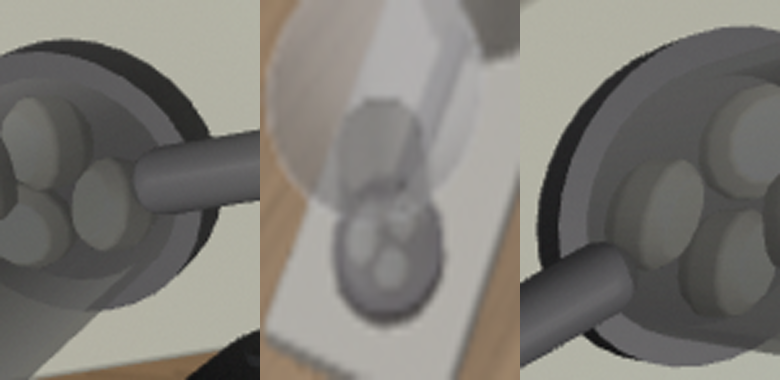

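Run:
```python
import cv2,numpy as np
a=cv2.imread('pics/w11.png')[20:150,350:500]
cv2.imwrite('pics/m20.png',cv2.resize(a,(750,650)[:1]+(590,),interpolation=2))
from bench import *
for n in('scene','side','wrist'):
    p=camera(n)
    print(n,[(round(q['p'],2),np.round(q['location']).tolist()) for q in boxes_of(p,'tablet0_center')])
```

```text
scene []
side [(0.25, [168.0, 221.0])]
wrist []
```

View pics/m20.png

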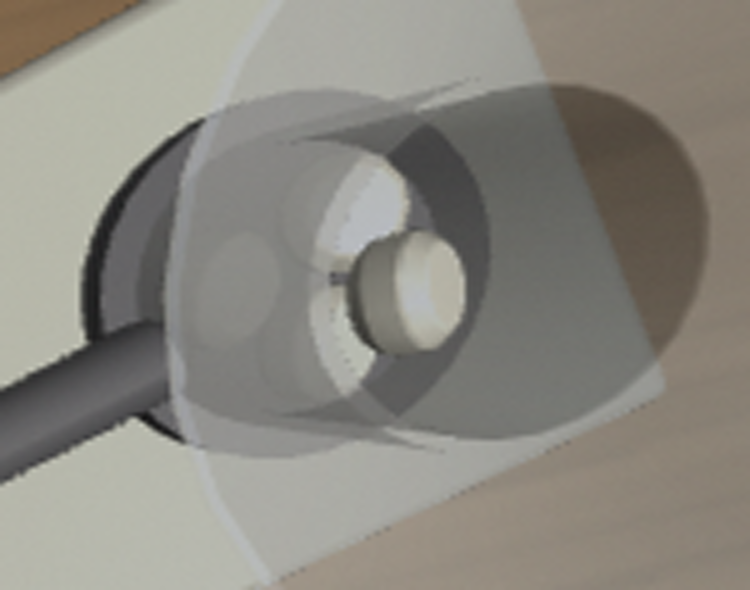

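This crop shows all four tablets inside the tube: three on the floor and one on top of them at (410,290). I'll hand the job in.

Run:
```python
from plan import *
from bench import manip
obs(); print(manip.finish_job())
```

```text
t 29.75 q [-0.104  0.599  1.44   0.     1.104 -0.237] p [607.7  13.5 114.8] cmd [608.1  13.2 114.3] dang [ 0.03  0.03 -0.06] F [-0.3  1.1  7.8] T [ 0.22  0.03 -0.  ] w 0.497
the job is handed in; nothing more can be done
None
```

I handed the job in at 29.75 s with every step done in the order asked; the hand-in reports no verdict.

- **Tablets:** All four went from the silver scoop through the funnel into the tube. An enlarged wrist picture shows three on the tube floor and one on top. The network found no tablets in the scene or wrist view. In the side view it gave one weak hit (p 0.25) on the mug, which I took as false.
- **Scoop:** It stands upright and empty on the counter, and the wrist overlay matched its original outline.
- **Vent cap:** I turned it about 157° clockwise until it bottomed out, where the wrist torque jumped from under 0.1 to 1.87 N m. That puts its start at about 1.47 rad, within the stated range.
- **Back-off:** The jaws wound up elastically by about 3° at the stop. I corrected for this using the rib on the cap, and the cap now measures 89.8° back from the stop.
- **Final grip:** The gripper still holds the cap, set to 70 N, with about 8 N on the wrist.

In the last pictures the kettle, bottle, bowl, brush, mug, tub, sponge and black look-alike showed no sign of having moved. I judged that by eye and did not measure it.

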